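# Make ready for drilling: load the drill jig and rack the files

### The arm

A 6-joint arm with a two-finger parallel gripper is mounted at the origin on the work surface. World frame = base frame: x ahead of the robot, y to its left, z up, the work surface at z = 0. Lengths are in mm, angles in rad, forces in N, time in s.
With the tool pointing down it reaches from about 350 to 875 mm from the base axis. Payload 4.2 kg.
Tool frame: the origin (TCP) lies at the very end of the fingers, on their centre line; the grasp point (between the pads) lies 19 mm behind it; z points along the fingers, y is the line along which they close (so a half turn about z gives the same grasp; the last joint's range is limited). The gripper opens to 85 mm and grips with 20 to 120 N. Pads are 22 mm wide; open, the fingers measure 114 mm over their backs; the gripper's body (76 mm by 85 mm) begins 54 mm behind the grasp point. The pads swing forward as they close: fully open they stand 13 mm farther back than shut.
Start: joints at [1.486, 0.385, 0.008, 0, -1.194, -0.259], TCP at [210.634, 588.415, 199.112] pointing down, gripper open.
Joint ranges: [-3.14, 3.14], [-1.21, 2.06], [-1.07, 1.41], [-3.16, 2.05], [-2.99, -0.16], [-3.1, 3.1]. Speed limits (rad/s): [2.79, 2.79, 3.14, 3.14, 3.14, 3.14].

### API

Orientations are given as a unit quaternion [x, y, z, w].
In Python, from bench import arm gives the robot as it stands.
- The arm moves only by the tool servo_tool, never from a script. Its argument "rows" is a list that holds one entry, the list of rows, each a list of 7 numbers: the finger opening in mm, from 0 to 85.4, then the shift along the tool's x, y, z in mm, then the turn, a rotation vector about the tool's x, y, z in rad. A call has 1 to 10 rows; each row is the pose to reach, as a shift and turn from the pose commanded when the call began, along the tool's axes at that moment; what a row does not reach only later rows make up. A row lasts 1/8 s, in which the tool goes at most 62.5 mm and 10.7 degrees, less where a joint would pass 70% of its speed; a pose out of reach is approached as far as the arm can. A call with a gripper value outside its range is refused whole. The fingers move at their own pace and stop on an object; the grip force is fixed at half the most. Time passes only in rows, so rows that repeat a pose let the fingers close. It gives the time, the measured TCP pose, the force, the opening and the grip force at its end, in the units of the state.
- arm.read_state(): the state, without advancing time (a new reading comes with each control period).
- arm.get_image(name): name is "side" or "top" or "wrist"; returns the picture (480x640x3 uint8, red, green, blue); there is no depth.
- arm.camera_params(name): a dict with "intrinsics" (3x3 intrinsics, pixels), "R" (3x3) and "t" (3): a world point X has camera coordinates R X + t. Camera axes: x right, y down, z forward; pixel columns grow to the right and rows downward; lengths in mm; the calibration is good to about 2 mm. A picture is of the moment at which its call begins: read the wrist's pose just before it. camera_params takes no time and is no camera call; for the wrist camera it gives the pose at the moment of the call.
- arm.job_done(): hands the job in; it is judged then, once.
The state is a dict: "clock": time; "joints": joint angles; "joint_vel": joint speeds; "joint_efforts": joint torques, N m; "position": TCP position; "ee_rot": TCP orientation; "contact_force": force on the tool from outside, world axes, zero at the start; "wrist_torque": the same for the moment, N m; "gripper_width": finger opening in mm; "grasp_force": force on a finger pad.
Only numpy, scipy, OpenCV 4.12 (cv2) and the standard library are available. Lean on these libraries where they do the work, as an engineer would, in place of code of your own. Each camera call takes 0.05 s, during which the arm holds its last target. There are 200 camera calls.

### The job

The filing is finished, so get the bench ready for drilling. Put every small flat file away, each blade-first in a slot of its own in the wooden file rack, pushed in right up to the handle. Take the bush plate off the drill jig's pins, lay each round brass blank flat in a nest of its own, then seat the plate back down flat over both pins; leave the other tools on the bench where they are.

Things in the scene. Friction and masses are not known exactly. Their poses are not given: they have to be found in the camera images.
- jig: drill jig fixed to the bench: dark steel base 80 (x) x 212 (y) x 15 mm high, origin at the centre of its underside, z up, with four nests in a row along y on its top. At each y end a rail (y 84 to 104 mm, full width) stands 6.5 mm above the base top and carries an upright guide pin, 8 mm thick, at x = 0, y = +94 or -94 mm, rising 16 mm above the rail, the last 4 mm tapered
- jig_seat (a point): point on the jig's axis level with the tops of the two rails (21.5 mm above the bench): the centre of the seated bush plate's underside lies here
- plate: bush plate, the jig's loose aluminium cover, seated on it at the start: 76 (x) x 208 (y) x 6 mm, 0.23 to 0.35 kg, origin at the centre of its underside. Two 11.5 mm holes at y = +94 and -94 mm fit over the guide pins, either way round. On top a red bar grip 14 mm wide (x), 44 mm long (y), from 6 to 30 mm above the underside. It can be set down on clear bench meanwhile
- rack: file rack fixed to the bench: pale wooden block 130 deep (x -60 to +70 mm) x 260 wide (y) x 60 mm high, origin on its underside. Four horizontal slots side by side (y = -90, -30, 30, 90 mm) open in its front face, which faces the rack's -x. The roof over the slots begins 25 mm behind the front face, so the first 25 mm of each slot is open to above
- pliers: bystander: pliers with blue handles, lying flat: x from -95 to +40 mm (origin at the pivot, jaws to +x), y from -25 to +25 mm, 12 mm high
- pinvice: bystander: steel pin vice with a thin needle, lying along its x from -50 to +65 mm, 11 mm thick
- tape: bystander: blue roll of tape, 68 mm across, 19 mm high, lying flat
- jar: bystander: amber glass jar with white cap, 54 mm across, 65 mm tall
- packet: bystander: yellow blade packet 55 (x) x 32 (y) x 12 mm, origin under its middle
- nest0 (a point): nest at y = -63 mm on the jig: where the centre of a blank lying in it comes, 17.5 mm above the bench (the nest's floor at 15 mm). Four dowel pins, 4 mm thick and 4 mm high, stand diagonally round it, 13.8 mm from its centre in both x and y: 1.5 mm play round the disc, 23 mm free between pins for fingers
- nest1 (a point): nest at y = -21 mm on the jig: where the centre of a blank lying in it comes, 17.5 mm above the bench (the nest's floor at 15 mm). Four dowel pins, 4 mm thick and 4 mm high, stand diagonally round it, 13.8 mm from its centre in both x and y: 1.5 mm play round the disc, 23 mm free between pins for fingers
- nest2 (a point): nest at y = 21 mm on the jig: where the centre of a blank lying in it comes, 17.5 mm above the bench (the nest's floor at 15 mm). Four dowel pins, 4 mm thick and 4 mm high, stand diagonally round it, 13.8 mm from its centre in both x and y: 1.5 mm play round the disc, 23 mm free between pins for fingers
- nest3 (a point): nest at y = 63 mm on the jig: where the centre of a blank lying in it comes, 17.5 mm above the bench (the nest's floor at 15 mm). Four dowel pins, 4 mm thick and 4 mm high, stand diagonally round it, 13.8 mm from its centre in both x and y: 1.5 mm play round the disc, 23 mm free between pins for fingers
- slot0 (a point): middle of a slot's mouth, in the rack's front face, 40.5 mm above the bench; x points into the slot, z up. The slot is 26 mm wide (y), 9 mm high and 120 mm deep, its floor 36 mm above the bench; a file left in it droops by up to 3 degrees
- slot1 (a point): middle of a slot's mouth, in the rack's front face, 40.5 mm above the bench; x points into the slot, z up. The slot is 26 mm wide (y), 9 mm high and 120 mm deep, its floor 36 mm above the bench; a file left in it droops by up to 3 degrees
- slot2 (a point): middle of a slot's mouth, in the rack's front face, 40.5 mm above the bench; x points into the slot, z up. The slot is 26 mm wide (y), 9 mm high and 120 mm deep, its floor 36 mm above the bench; a file left in it droops by up to 3 degrees
- slot3 (a point): middle of a slot's mouth, in the rack's front face, 40.5 mm above the bench; x points into the slot, z up. The slot is 26 mm wide (y), 9 mm high and 120 mm deep, its floor 36 mm above the bench; a file left in it droops by up to 3 degrees
- file0: small flat hand file (2 or 3 present, else None), 135 g, flat on the bench at first: wooden handle with brass ferrule 110 x 24 wide (y) x 16 mm thick (z), then in line a steel blade 100 x 20 x 4 mm at mid thickness. Origin: middle of the shoulder (handle's front end, touches the rack's front when home), 8 mm above the bench when flat; x points to the tip. Balances 8 mm behind the shoulder
- file1: small flat hand file (2 or 3 present, else None), 135 g, flat on the bench at first: wooden handle with brass ferrule 110 x 24 wide (y) x 16 mm thick (z), then in line a steel blade 100 x 20 x 4 mm at mid thickness. Origin: middle of the shoulder (handle's front end, touches the rack's front when home), 8 mm above the bench when flat; x points to the tip. Balances 8 mm behind the shoulder
- file2: small flat hand file (2 or 3 present, else None), 135 g, flat on the bench at first: wooden handle with brass ferrule 110 x 24 wide (y) x 16 mm thick (z), then in line a steel blade 100 x 20 x 4 mm at mid thickness. Origin: middle of the shoulder (handle's front end, touches the rack's front when home), 8 mm above the bench when flat; x points to the tip. Balances 8 mm behind the shoulder
- blank0: round brass blank (3 or 4 are present, else None): plain disc 32 mm diameter, 5 mm thick, 34 g, lying flat on the bench at the start; origin at the disc's centre
- blank1: round brass blank (3 or 4 are present, else None): plain disc 32 mm diameter, 5 mm thick, 34 g, lying flat on the bench at the start; origin at the disc's centre
- blank2: round brass blank (3 or 4 are present, else None): plain disc 32 mm diameter, 5 mm thick, 34 g, lying flat on the bench at the start; origin at the disc's centre
- blank3: round brass blank (3 or 4 are present, else None): plain disc 32 mm diameter, 5 mm thick, 34 g, lying flat on the bench at the start; origin at the disc's centre
Things that resemble listed ones, but are neither listed nor needed, are in the scene too. What is shaped like the file2 but orange or purple is not meant.

How it is judged:
By the outcome, as a careful person would: the job done as asked, in the order asked, and still so for the second after the job is handed in, with the robot touching nothing.
Of blank0, blank1, blank2, blank3 only 3 to 4 are there at a start; the rules pass over those that are not, and their reading is None.
Of file0, file1, file2 only 2 to 3 are there at a start; the rules pass over those that are not, and their reading is None.
At some moment in a run one of blank0, blank1, blank2, blank3, file0, file1, file2 may be knocked a few centimetres aside while the robot is not near it.
Once in a run the grip may slacken for a moment while it holds something.
It also fails if it takes over 210 s, if anything falls off the work surface, if the arm or the gripper's body presses on something with over 40 N, if the wrist force passes 120 N, or if a joint passes its speed limit or range.

## Working session

There is one attempt and no reset: what is moved stays moved. The work goes in short steps, Python scripts to look and compute and a tool call to move; the robot and the scene stay as the last step left them, time stands still between calls to the robot, and variables do not carry over. Pictures are saved under pics/ and viewed, at most 14 in all, crops included, and the job is handed in when it is done.

Besides the shell and the picture viewer there is one more tool, called after ">>>" as name(argument=value, ...) on one line, values as JSON. servo_tool: Moves the arm, as the interface text tells. Its arguments: {"type":"object","properties":{"rows":{"type":"array"}},"required":["rows"]}

```bash
ls; mkdir -p pics; cat > h.py <<'E'
import numpy as np, cv2
from bench import arm
def snap(n,f=None):
    im=arm.get_image(n)[:,:,::-1].copy()
    if f: cv2.imwrite('pics/'+f,im)
    return im
def ray(P,uv,z):
    K=np.array(P['intrinsics']);R=np.array(P['R']);t=np.array(P['t'])
    d=R.T@np.linalg.solve(K,[uv[0],uv[1],1.]);c=-R.T@t
    return c+d*(z-c[2])/d[2]
def proj(P,X):
    x=np.array(P['intrinsics'])@(np.array(P['R'])@np.array(X,float)+np.array(P['t']));return x[:2]/x[2]
E
python3 - <<'E'
from h import *
print({k:np.round(v,3).tolist() for k,v in arm.read_state().items()})
for n in('top','side'):
    snap(n,n+'0.png'); p=arm.camera_params(n); print(n,np.round(-np.array(p['R']).T@p['t']),np.round(p['intrinsics'],1).tolist(),np.round(p['R'],2).tolist())
p=arm.camera_params('wrist');print(np.round(-np.array(p['R']).T@p['t']),np.round(p['intrinsics'],1).tolist(),np.round(p['R'],2).tolist())
E
```

```text
pics
{'clock': 0.0, 'joints': [1.486, 0.386, 0.007, -0.001, -1.194, -0.259], 'joint_vel': [-0.001, 0.001, 0.0, -0.001, 0.0, 0.001], 'joint_efforts': [-0.001, -39.229, 18.84, 4.186, -0.005, -0.0], 'position': [210.413, 587.814, 198.01], 'ee_rot': [0.985, -0.171, -0.0, 0.001], 'contact_force': [0.982, 0.813, -0.301], 'wrist_torque': [0.043, 0.006, -0.005], 'grasp_force': 0.0, 'gripper_width': 85.565}
top [454. -31. 960.] [[465.6, 0.0, 322.1], [0.0, 465.6, 237.9], [0.0, 0.0, 1.0]] [[0.01, -1.0, 0.04], [-1.0, -0.01, -0.05], [0.05, -0.04, -1.0]]
side [ 245. -829.  856.] [[548.5, 0.0, 314.9], [0.0, 548.5, 244.7], [0.0, 0.0, 1.0]] [[0.95, -0.31, -0.0], [-0.22, -0.67, -0.71], [0.22, 0.67, -0.71]]
[274. 565. 372.] [[360.8, 0.0, 323.6], [0.0, 360.8, 243.1], [0.0, 0.0, 1.0]] [[-0.34, -0.94, 0.0], [-0.91, 0.33, 0.27], [-0.25, 0.09, -0.96]]
```

View pics/top0.png

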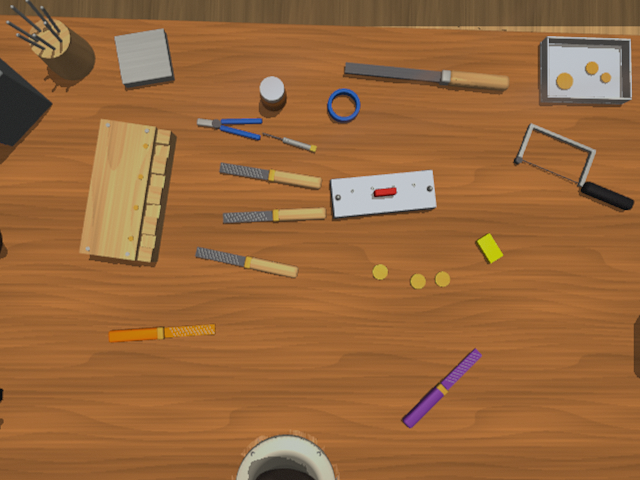

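View pics/side0.png

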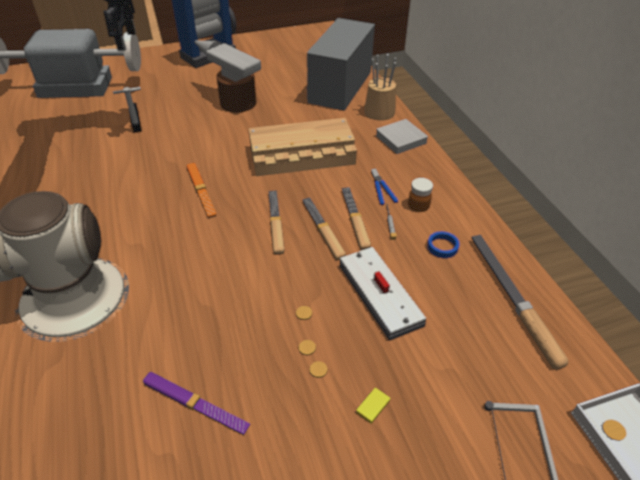

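The top view shows three pale-handled files, A (270,176), B (275,215) and C (247,262), all with blades toward the rack at (130,190). There are three brass discs on the bench at (380,272), (418,282) and (443,279). The discs in the tray at (565,80), (592,68) and (606,78) aren't lying on the bench and differ in size, so they are decoys. The orange and purple files are decoys too. The plate is at (384,193).

```bash
cat > seg.py <<'E'
from h import *
im=cv2.imread('pics/top0.png');P=arm.camera_params('top')
hsv=cv2.cvtColor(im,cv2.COLOR_BGR2HSV)
def pr(n,uv,z): print(n,np.round(uv,1),np.round(ray(P,uv,z)[:2],1))
for n,uv in dict(bench=(300,350),handle=(290,180),blade=(235,172),disc=(418,282),plate=(360,205),rack=(120,190),bar=(385,191),fer=(275,178)).items(): print(n,hsv[uv[1],uv[0]])
for n,(b,t,z) in dict(A=((321,183),(221,169),8),B=((325,213),(223,218),8),C=((297,272),(197,252),8)).items():
    p=ray(P,b,z);q=ray(P,t,z);print(n,p.round(1),q.round(1),np.linalg.norm(p-q))
E
python3 seg.py
python3 - <<'E'
import cv2
im=cv2.imread('pics/top0.png')
cv2.imwrite('pics/crop1.png',cv2.resize(im[105:300,70:460],None,fx=2.05,fy=2.05,interpolation=cv2.INTER_CUBIC))
E
```

```text
bench [ 13 168 168]
handle [ 17 128 195]
blade [ 10   7 116]
disc [ 23 175 194]
plate [104  14 203]
rack [ 20 123 193]
bar [  1 203 195]
fer [ 16 129 195]
A [610.3 -64.3   8. ] [635.4 140.7   8. ] 206.53573858970398
B [548.4 -73.2   8. ] [534.9 134.5   8. ] 208.20475864542664
C [426.8 -17.5   8. ] [465.1 185.3   8. ] 206.38377664853223
```

View pics/crop1.png

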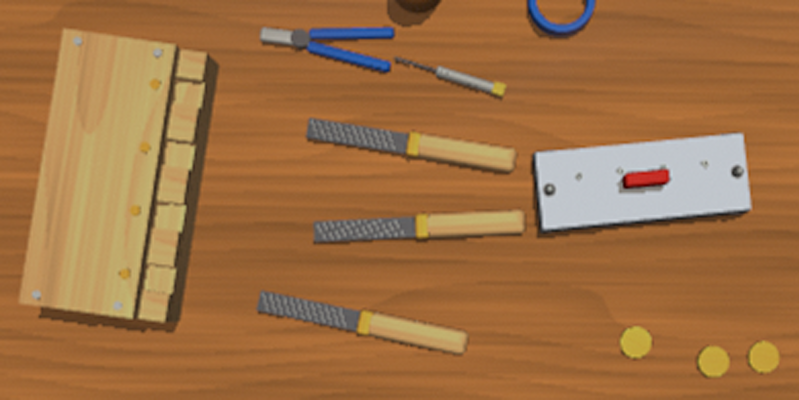

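Enlarged crop: three grey-bladed, pale-handled files (the ones meant) with brass ferrules at about (412,143), (421,225) and (364,321). The rack's roof edge runs from (176,43) to (135,318), with four gaps in front of it. The three brass blanks are at (635,342), (713,361) and (764,357).

```bash
cat > seg.py <<'E'
from h import *
def mask(im,box=None):
    h,s,v=cv2.split(cv2.cvtColor(im,cv2.COLOR_BGR2HSV))
    return h,s,v
def files(im,P,z=8):
    h,s,v=mask(im)
    m=(((h>=15)&(h<24)&(s<150)&(v>150))|((s<60)&(v>60)&(v<190))|((h>20)&(h<27)&(s>100)&(v>150))).astype(np.uint8)
    m=cv2.morphologyEx(m,cv2.MORPH_CLOSE,np.ones((5,5)))
    m=cv2.morphologyEx(m,cv2.MORPH_OPEN,np.ones((3,3)))
    cs,_=cv2.findContours(m,cv2.RETR_EXTERNAL,cv2.CHAIN_APPROX_NONE)
    for c in cs:
        (cx,cy),(w,hh),a=cv2.minAreaRect(c)
        if cv2.contourArea(c)<200: continue
        b=cv2.boxPoints(((cx,cy),(w,hh),a)); W=np.array([ray(P,p,z)[:2] for p in b])
        e=[W[1]-W[0],W[2]-W[1]];l=[np.linalg.norm(x) for x in e];k=int(np.argmax(l));d=e[k]/l[k]
        if d[1]<0:d=-d
        c0=W.mean(0)
        print(np.round((cx,cy)),'ctr',c0.round(1),'L,W',np.round(sorted(l)[::-1],1),'dir deg',round(np.degrees(np.arctan2(d[1],d[0])),1))
if __name__=='__main__':
    P=arm.camera_params('top');im=cv2.imread('pics/top0.png');files(im,P)
    h,s,v=mask(im)
    m=((h>20)&(h<28)&(s>150)&(v>150)).astype(np.uint8)
    for c in cv2.findContours(m,cv2.RETR_EXTERNAL,cv2.CHAIN_APPROX_NONE)[0]:
        if cv2.contourArea(c)>60: (u,w),r=cv2.minEnclosingCircle(c);print('disc',u,w,r,ray(P,(u,w),4)[:2].round(1))
    g=lambda x,y:(70+x/2.05,105+y/2.05)
    for n,q,z in [('roofBL',(64,29),60),('roofFL',(176,43),60),('roofFR',(135,318),60),('roofBR',(20,303),60),('blkFL',(209,55),60),('blkFR',(167,322),60),('pl1',(535,153),27),('pl2',(743,134),27),('pl3',(750,211),27),('pl4',(543,229),27),('pinL',(549,189),37),('pinR',(737,171),37),('bar',(646,178),51)]:
        print(n,ray(P,g(*q),z)[:2].round(1))
E
python3 seg.py
```

```text
[285. 458.] ctr [55.4  0.7] L,W [196.   82.7] dir deg 89.8
[247. 261.] ctr [447.5  84.8] L,W [208.1  22.5] dir deg 79.1
[274. 215.] ctr [543.3  30.3] L,W [208.7  22.4] dir deg 94.4
[270. 174.] ctr [626.1  39.8] L,W [208.5  22. ] dir deg 82.2
[556. 155.] ctr [ 679.3 -559.4] L,W [155.4  86.7] dir deg 69.6
[125. 191.] ctr [588.6 331.8] L,W [277.1 147.7] dir deg 173.3
[427.  75.] ctr [ 843.2 -284.7] L,W [347.4  26.6] dir deg 87.3
[143.  56.] ctr [866.  303.8] L,W [104.5 104.3] dir deg 102.2
[528.  64.] ctr [ 871.8 -503.1] L,W [482.1 168.2] dir deg 91.8
[45. 35.] ctr [904.8 504. ] L,W [102.9  83.1] dir deg 50.9
disc 417.5 281.0 7.826338291168213 [ 410.9 -266.3]
disc 441.7894592285156 278.6052551269531 7.608293056488037 [ 416.3 -317.1]
disc 379.70587158203125 271.4705810546875 7.720342636108398 [ 429.7 -187.7]
roofBL [717.6 362. ]
roofFL [706.7 258. ]
roofFR [447.6 288.4]
roofBR [460.2 393.6]
blkFL [696. 227.]
blkFR [444.2 259. ]
pl1 [614.4 -83.7]
pl2 [ 637.3 -290.9]
pl3 [ 560.4 -298. ]
pl4 [539.3 -92.4]
pinL [577.6 -97.2]
pinR [ 598.6 -282.2]
bar [ 588.  -189.8]
```

```bash
cat >> h.py <<'E'
from scipy.spatial.transform import Rotation as Ro
def Rdown(yaw):  # tool x at yaw deg, z down
    c,s=np.cos(np.radians(yaw)),np.sin(np.radians(yaw))
    return np.array([[c,s,0],[s,-c,0],[0,0,-1.]])
def go(*targets):
    """print shift/rotvec (tool axes now) to reach each (x,y,z,yaw)"""
    s=arm.read_state();R0=Ro.from_quat(s['ee_rot']).as_matrix();p=np.array(s['position'])
    print('at',p.round(1),'yaw',round(np.degrees(np.arctan2(R0[1,0],R0[0,0])),1),'w',round(s['gripper_width'],1),'gf',round(s['grasp_force'],1),'F',np.round(s['contact_force'],1),'clk',round(s['clock'],2))
    for x,y,z,yaw in targets:
        print((x,y,z,yaw),'->',(R0.T@(np.array([x,y,z])-p)).round(1).tolist(),Ro.from_matrix(R0.T@Rdown(yaw)).as_rotvec().round(3).tolist())
E
python3 -c "
from h import *
go((572,200,180,-97))"
```

```text
at [210.5 587.9 198.1] yaw -19.7 w 85.6 gf 0.0 F [ 0.4  0.3 -0. ] clk 0.1
(572, 200, 180, -97) -> [471.2, 243.2, 18.7] [0.002, -0.001, 1.349]
```

>>> servo_tool(rows=[[[85,471,243,0,0,0,1.349],[85,471,243,0,0,0,1.349],[85,471,243,0,0,0,1.349],[85,471,243,0,0,0,1.349],[85,471,243,0,0,0,1.349],[85,471,243,0,0,0,1.349],[85,471,243,0,0,0,1.349],[85,471,243,0,0,0,1.349],[85,471,243,18,0,0,1.349],[85,471,243,18,0,0,1.349]]])

```text
clock: 1.35
position: [572.0, 198.4, 178.6]
ee_rot: [-0.661, 0.75, 0.001, -0.002]
contact_force: [-0.7, 0.1, -0.4]
gripper_width: 85.0
grasp_force: 0.0
```

>>> servo_tool(rows=[[[85,0,0,0,0,0,0],[85,0,0,0,0,0,0],[85,0,0,0,0,0,0]]])

```text
clock: 1.72
position: [571.8, 201.9, 181.8]
ee_rot: [-0.663, 0.748, -0.0, 0.001]
contact_force: [0.6, -0.2, -0.2]
gripper_width: 85.3
grasp_force: 0.0
```

```bash
python3 -c "
from h import *
go((572,200,180,-97))
P=arm.camera_params('wrist');im=snap('wrist','w1.png')
import pickle;pickle.dump(P,open('w1.pkl','wb'))"
```

```text
at [571.8 201.9 181.8] yaw -96.9 w 85.3 gf 0.0 F [ 0.6 -0.2 -0.2] clk 1.73
(572, 200, 180, -97) -> [1.9, -0.4, 1.8] [-0.001, 0.001, 0.002]
```

View pics/w1.png

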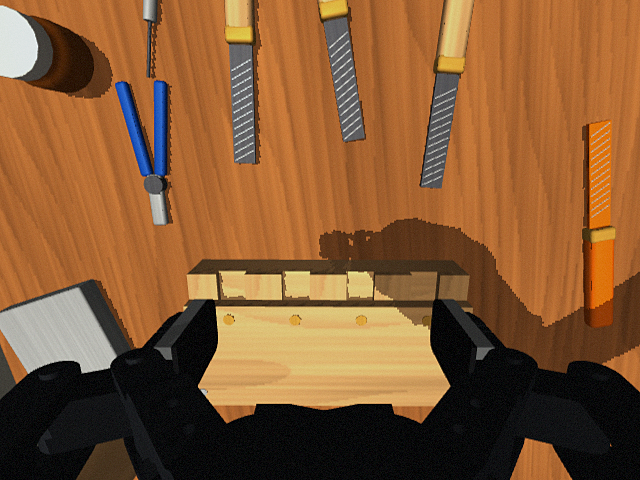

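The wrist view shows the rack's roof front edge at v≈303, the block front edge at v≈273 and four slot gaps near u=233, 297, 360 and 425. The roof dots are at u=229, 295, 361 and 427, and all three file blades point at the rack.

```bash
python3 - <<'E'
from h import *
import pickle
P=pickle.load(open('w1.pkl','rb'));im=cv2.imread('pics/w1.png')
cv2.imwrite('pics/w1c.png',cv2.resize(im[250:330,180:480],None,fx=2.6,fy=2.6,interpolation=cv2.INTER_CUBIC))
for n,uv,z in [('blkFL',(188,274),60),('blkFR',(469,275),60),('d1',(229,320),60),('d2',(295,320),60),('d3',(361,320),60),('d4',(427,320),60),('roofL',(188,303),60),('roofR',(472,304),60)]:
    print(n,ray(P,uv,z)[:2].round(1))
E
python3 -c "
import sys;sys.path.insert(0,'.')
from seg import *
import pickle
files(cv2.imread('pics/w1.png'),pickle.load(open('w1.pkl','rb')))"
```

```text
blkFL [694.  229.5]
blkFR [451.  259.7]
d1 [666.9 277.3]
d2 [607.6 284.4]
d3 [548.4 291.6]
d4 [489.2 298.7]
roofL [700.  256.5]
roofR [448.7 287.7]
[  7. 374.] ctr [943.2 338.1] L,W [59.4 15.3] dir deg 70.1
[324. 356.] ctr [590.9 359.6] L,W [263.7 123.8] dir deg 173.1
[ 56. 338.] ctr [875.3 303.4] L,W [115.8 101.7] dir deg 11.6
[202. 289.] ctr [706.3 264.4] L,W [33.6 30.8] dir deg 78.6
[305. 285.] ctr [599.6 272.7] L,W [171.7  31.1] dir deg 173.1
[155. 199.] ctr [732.1 167.6] L,W [49.5 17. ] dir deg 84.4
[600. 169.] ctr [307.5 190.6] L,W [81.6 13.7] dir deg 95.0
[439. 130.] ctr [456.8 138.3] L,W [100.4  19.8] dir deg 78.9
[243. 103.] ctr [632.1  93.2] L,W [100.6  19.7] dir deg 82.8
[344.  79.] ctr [538.5  84.5] L,W [100.9  19.7] dir deg 94.7
[37. 47.] ctr [801.6  25.5] L,W [53.2 26. ] dir deg 69.5
[455.  33.] ctr [440.6  58.6] L,W [54.4 22.3] dir deg 78.6
[332.   7.] ctr [543.2  25.4] L,W [21.9 10.4] dir deg 173.1
[237.  20.] ctr [624.7  25.1] L,W [29.5 20.2] dir deg 79.9
[149.  10.] ctr [697.4   8.9] L,W [15.  10.1] dir deg 76.0
```

View pics/w1c.png

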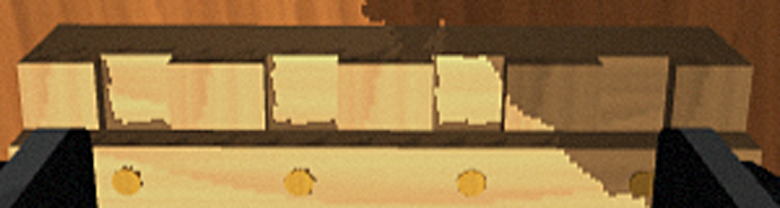

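The crop shows that the blocks in front of the roof are lower than it (z=45, the slot roof height), with a dark roof face at crop y 131–147. The slot gaps at crop x are 98–170, 266–338, 435–504 and 600–670.

```bash
python3 - <<'E'
from h import *
import pickle
P=pickle.load(open('w1.pkl','rb'))
g=lambda x,y:(180+x/2.6,250+y/2.6)
def r(x,y,z): return ray(P,g(x,y),z)[:2]
L,R=r(18,63,45),r(750,63,45);print('frontL,R',L.round(1),R.round(1),np.linalg.norm(L-R))
print('rooffront z60',r(100,147,60).round(1),r(650,147,60).round(1),'z45',r(100,131,45).round(1))
d=(L-R)/np.linalg.norm(L-R);print('dir front',np.degrees(np.arctan2(d[1],d[0])))
n=np.array([-d[1],d[0]]);c=(L+R)/2;print('ctr',c,'roofdepth',(r(400,147,60)-c)@n)
for a,b in[(98,170),(266,338),(435,504),(600,670)]:
    p,q=r(a,100,45),r(b,100,45);print('slot w',np.linalg.norm(p-q).round(1),'along',((p+q)/2-c)@d)
for x in (127,300,472,643): print('dot',((r(x,182,60)-c)@d).round(1))
for k in (90,30,-30,-90): print(k,(c+k*d).round(1))
E
```

```text
frontL,R [701.6 234.4] [445.8 265.3] 257.6790820138771
rooffront z60 [673.7 263.1] [486.  285.7] z45 [678.1 263.5]
dir front -6.874303935729305
ctr [573.72592084 249.84547847] roofdepth 25.110611006158067
slot w 25.7 along 88.93546236422198
slot w 25.6 along 29.09413258123254
slot w 24.6 along -30.539883342469736
slot w 24.9 along -89.4330951305449
dot 89.3
dot 29.2
dot -30.6
dot -90.0
90 [663.1 239.1]
30 [603.5 246.3]
-30 [543.9 253.4]
-90 [484.4 260.6]
```

```bash
python3 -c "
from h import *
go((441.4,59.8,80,-101.1),(441.4,59.8,3,-101.1))"
```

```text
at [571.8 201.8 181.7] yaw -96.9 w 85.1 gf 0.0 F [ 0.5  0.4 -0.9] clk 1.77
(441.4, 59.8, 80, -101.1) -> [156.7, 112.5, 101.5] [-0.001, 0.001, 0.073]
(441.4, 59.8, 3, -101.1) -> [156.7, 112.5, 178.5] [-0.001, 0.001, 0.073]
```

>>> servo_tool(rows=[[[60,157,112.5,20,0,0,0.073],[60,157,112.5,60,0,0,0.073],[60,157,112.5,100,0,0,0.073],[60,157,112.5,100,0,0,0.073],[60,157,112.5,100,0,0,0.073],[60,157,112.5,130,0,0,0.073],[60,157,112.5,160,0,0,0.073],[60,157,112.5,174,0,0,0.073],[60,157,112.5,178,0,0,0.073],[60,157,112.5,178,0,0,0.073]]])

```text
clock: 3.02
position: [442.5, 59.6, 3.7]
ee_rot: [-0.635, 0.772, -0.0, 0.001]
contact_force: [0.2, 0.7, -0.3]
gripper_width: 60.0
grasp_force: 0.0
```

```bash
python3 -c "
from h import *
go((441.4,59.8,3,-101.1))
im=snap('wrist','w2.png')
P=arm.camera_params('wrist')
from seg import files
files(im,P)"
```

```text
at [442.5  59.6   3.7] yaw -101.1 w 60.0 gf 0.0 F [ 0.2  0.7 -0.3] clk 3.02
(441.4, 59.8, 3, -101.1) -> [-0.0, 1.2, 0.7] [-0.001, 0.001, -0.0]
[ 10. 392.] ctr [625.5  90.3] L,W [47.3 10.2] dir deg 66.1
[324. 374.] ctr [452.  111.8] L,W [44.5 19.5] dir deg 79.7
[324. 218.] ctr [436.1  30.9] L,W [100.6  22.7] dir deg 80.0
[ 76. 198.] ctr [548.3   4.5] L,W [159.8  23.6] dir deg 94.1
```

View pics/w2.png

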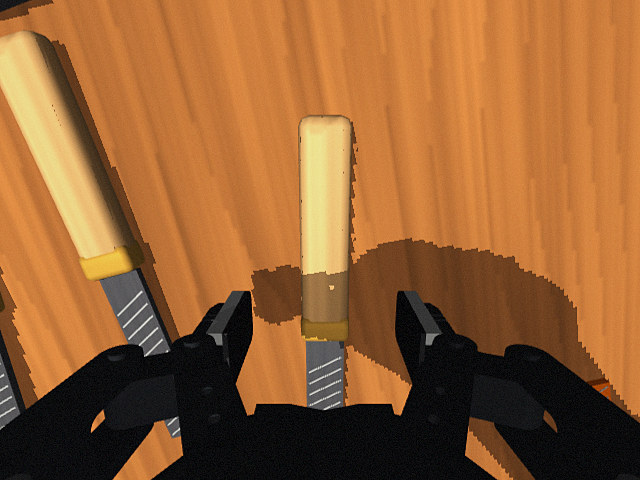

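The file is aligned between the fingers, with its ferrule end at (325,340). Closing.

>>> servo_tool(rows=[[[15,0,0,0,0,0,0],[15,0,0,0,0,0,0],[15,0,0,0,0,0,0],[15,0,0,0,0,0,0],[15,0,0,0,0,0,0],[15,0,0,0,0,0,0]]])

```text
clock: 3.82
position: [441.4, 58.7, 3.1]
ee_rot: [-0.635, 0.773, 0.0, -0.0]
contact_force: [0.8, -0.0, -0.7]
gripper_width: 14.9
grasp_force: 0.0
```

```bash
python3 - <<'E'
from h import *
go()
P=arm.camera_params('wrist');im=snap('wrist')
s=arm.read_state();print(proj(P,s['position']))
# ferrule / shoulder edge along image column
h,sa,v=cv2.split(cv2.cvtColor(im,cv2.COLOR_BGR2HSV))
for r in range(300,360,4): print(r,h[r,325],sa[r,325],v[r,325],ray(P,(325,r),10)[:2].round(1))
E
```

```text
at [441.4  58.7   3.1] yaw -101.2 w 14.9 gf 0.0 F [ 0.8 -0.  -0.7] clk 3.83
[322.96661045 280.26595747]
300 16 148 152 [441.9  66.6]
304 16 144 154 [442.3  68.8]
308 16 143 150 [442.7  70.9]
312 16 139 152 [443.2  73.1]
316 16 141 154 [443.6  75.3]
320 16 147 146 [444.   77.5]
324 16 162 145 [444.5  79.7]
328 18 197 153 [444.9  81.9]
332 18 192 149 [445.3  84.2]
336 21 182 243 [445.8  86.5]
340 21 180 239 [446.2  88.7]
344 12 13 101 [446.7  91. ]
348 120 8 102 [447.1  93.3]
352 0 3 95 [447.6  95.6]
356 135 10 102 [448.1  98. ]
```

```bash
python3 - <<'E'
from h import *
a=snap('wrist'); b=snap('side')
P=arm.camera_params('side');u,v=proj(P,arm.read_state()['position']).astype(int);print(u,v)
b=cv2.resize(b[v-60:v+40,u-60:u+60],None,fx=4,fy=4,interpolation=cv2.INTER_CUBIC)
c=np.zeros((400,800,3),np.uint8);c[:,:480]=b[:400,:480];c[:260,480:800]=a[180:440,160:480];cv2.imwrite('pics/c3.png',c)
E
```

```text
275 229
```

View pics/c3.png

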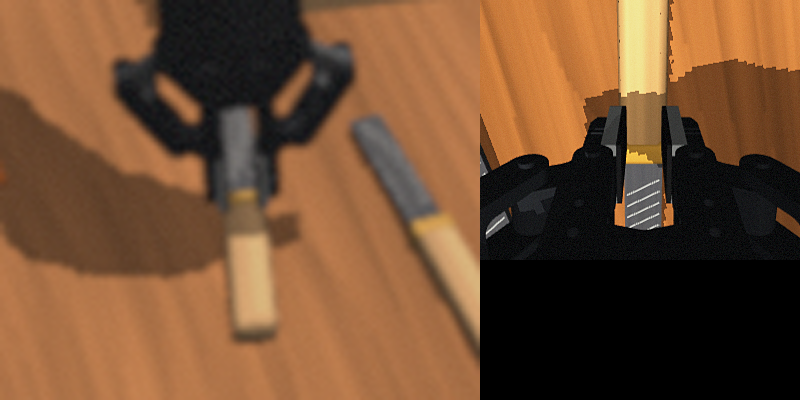

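>>> servo_tool(rows=[[[0,0,0,0,0,0,0],[0,0,0,0,0,0,0],[0,0,0,0,0,0,0],[0,0,0,0,0,0,0]]])

```text
clock: 4.47
position: [441.4, 58.7, 3.1]
ee_rot: [-0.635, 0.773, 0.0, -0.0]
contact_force: [-1.1, 0.2, 0.4]
gripper_width: 0.1
grasp_force: 0.0
```

```bash
python3 - <<'E'
from h import *
go()
a=snap('wrist')
cv2.imwrite('pics/c4.png',cv2.resize(a[180:440,160:480],None,fx=2,fy=2))
E
```

```text
at [441.4  58.7   3.1] yaw -101.2 w 0.1 gf 0.0 F [-1.1  0.2  0.4] clk 4.47
```

View pics/c4.png

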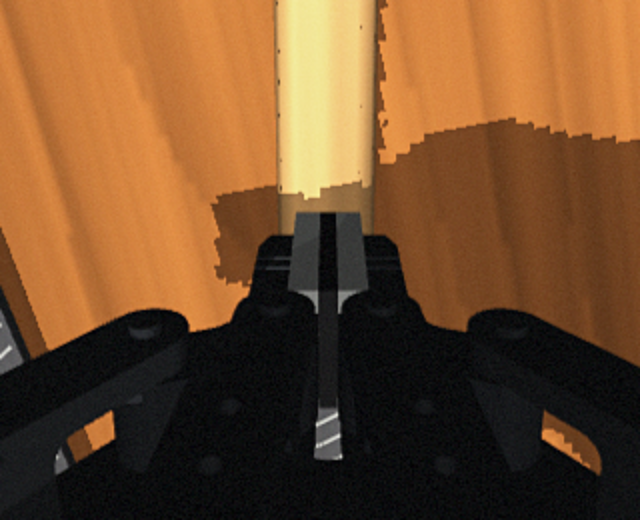

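The fingers shut above the handle without touching it, so the fingertips are higher than the reported TCP. I'll measure the true tip height.

```bash
python3 - <<'E'
from h import *
s=arm.read_state();p=np.array(s['position']);W=arm.camera_params('wrist')
for dz in (0,10,20,30,40): print(dz,proj(W,p+[0,0,dz]).round(1),proj(arm.camera_params('side'),p+[0,0,dz]).round(1))
print(-np.array(W['R']).T@W['t']-p)
b=snap('side'); u,v=275,229
cv2.imwrite('pics/c5.png',cv2.resize(b[v-50:v+50,u-60:u+60],None,fx=5,fy=5,interpolation=cv2.INTER_CUBIC))
E
```

```text
0 [323.  280.2] [275.5 229.6]
10 [323.  287.7] [275.3 226.4]
20 [322.9 296.1] [275.1 223.1]
30 [322.9 305.5] [274.8 219.8]
40 [322.8 316.2] [274.6 216.5]
[-13.56346721 -66.71240947 173.82108383]
```

View pics/c5.png

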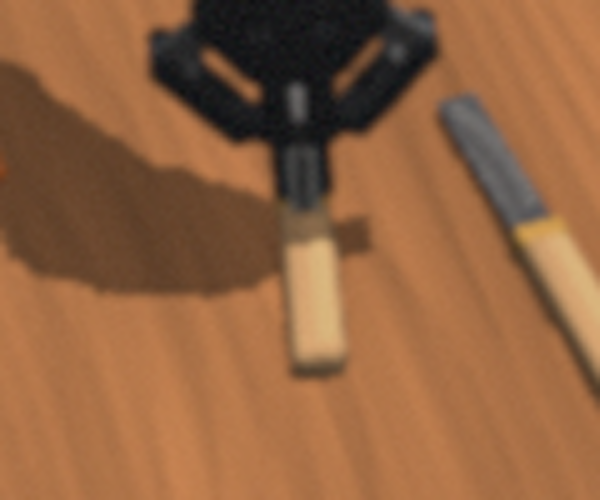

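Both views put the closed tip about 26–35 mm above the reported TCP: side view tip at (275.6,221) against a predicted (275.5,229.6), and the wrist pixel scale agrees. I'll open and descend, checking force.

>>> servo_tool(rows=[[[50,0,0,0,0,0,0],[50,0,0,0,0,0,0],[50,0,0,0,0,0,0],[50,0,0,0,0,0,0],[50,0,0,0,0,0,0],[50,0,0,5,0,0,0],[50,0,0,10,0,0,0],[50,0,0,15,0,0,0],[50,0,0,18,0,0,0],[50,0,0,18,0,0,0]]])

```text
clock: 5.82
position: [441.2, 58.6, -15.2]
ee_rot: [-0.635, 0.773, 0.0, -0.0]
contact_force: [0.5, 0.3, -0.0]
gripper_width: 49.8
grasp_force: 0.0
```

>>> servo_tool(rows=[[[15,0,0,0,0,0,0],[15,0,0,0,0,0,0],[15,0,0,0,0,0,0],[15,0,0,0,0,0,0],[15,0,0,0,0,0,0]]])

```text
clock: 6.45
position: [441.4, 58.7, -14.9]
ee_rot: [-0.635, 0.773, -0.0, 0.0]
contact_force: [0.5, 0.7, -0.7]
gripper_width: 15.0
grasp_force: 0.0
```

>>> servo_tool(rows=[[[15,0,0,1,0,0,0],[15,0,0,2,0,0,0],[15,0,0,3,0,0,0],[15,0,0,3,0,0,0]]])

```text
clock: 6.95
position: [441.6, 58.8, -16.0]
ee_rot: [-0.635, 0.772, -0.0, 0.0]
contact_force: [-6.6, 0.4, 20.1]
gripper_width: 15.0
grasp_force: 10.1
```

>>> servo_tool(rows=[[[15,0,0,1,0,0,0],[15,0,0,2,0,0,0],[15,0,0,2,0,0,0]]])

```text
clock: 7.32
position: [441.6, 58.8, -16.1]
ee_rot: [-0.636, 0.772, -0.0, 0.0]
contact_force: [-10.6, 0.9, 39.4]
gripper_width: 14.9
grasp_force: 19.7
```

>>> servo_tool(rows=[[[15,0,0,-6,0,0,0],[50,0,0,-6,0,0,0],[50,0,0,-6,0,0,0],[50,0,0,-6,0,0,0],[50,0,0,-6,0,0,0],[50,0,0,-2,0,0,0],[50,0,0,2,0,0,0],[50,0,0,5,0,0,0],[50,0,0,8,0,0,0],[50,0,0,8,0,0,0]]])

```text
clock: 8.57
position: [441.2, 58.6, -28.1]
ee_rot: [-0.635, 0.773, 0.0, -0.0]
contact_force: [0.0, -0.5, 0.2]
gripper_width: 50.0
grasp_force: 0.0
```

>>> servo_tool(rows=[[[15,0,0,0,0,0,0],[15,0,0,0,0,0,0],[15,0,0,0,0,0,0],[15,0,0,0,0,0,0],[15,0,0,0,0,0,0]]])

```text
clock: 9.2
position: [441.6, 58.8, -27.5]
ee_rot: [-0.635, 0.773, -0.0, 0.0]
contact_force: [-1.5, -0.5, 5.8]
gripper_width: 22.2
grasp_force: 59.3
```

```bash
python3 - <<'E'
from h import *
go()
P=arm.camera_params('wrist');im=snap('wrist')
g=cv2.split(cv2.cvtColor(im,cv2.COLOR_BGR2HSV))
print([(r,int(g[0][r,324]),int(g[1][r,324])) for r in range(60,150,6)])
cv2.imwrite('pics/c6.png',im[100:440,120:520])
E
```

```text
at [441.6  58.8 -27.5] yaw -101.2 w 22.2 gf 59.3 F [-1.5 -0.5  5.8] clk 9.2
[(60, 14, 185), (66, 14, 175), (72, 14, 178), (78, 14, 180), (84, 14, 185), (90, 14, 180), (96, 14, 182), (102, 13, 175), (108, 14, 178), (114, 17, 141), (120, 17, 139), (126, 20, 119), (132, 24, 105), (138, 24, 105), (144, 24, 109)]
```

View pics/c6.png

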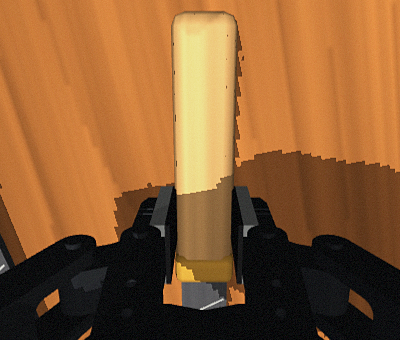

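```bash
python3 - <<'E'
from h import *
P=arm.camera_params('wrist')
print('shoulder',ray(P,(323,383),16)[:2].round(1),'end',ray(P,(325,112),14)[:2].round(1))
go((466.4,115.3,8,-96.9),(466.4,115.3,5.5,-96.9))
E
```

```text
shoulder [447.1  87.3] end [425.6 -17.9]
at [441.6  58.8 -27.5] yaw -101.2 w 22.1 gf 59.3 F [-1.5  0.7  5.1] clk 9.25
(466.4, 115.3, 8, -96.9) -> [-60.2, -13.4, -35.5] [-0.0, 0.0, -0.074]
(466.4, 115.3, 5.5, -96.9) -> [-60.2, -13.4, -33.0] [-0.0, 0.0, -0.074]
```

>>> servo_tool(rows=[[[10,0,0,-15,0,0,0],[10,0,0,-33,0,0,0],[10,-20,-5,-33,0,0,-0.03],[10,-40,-9,-33,0,0,-0.074],[10,-60,-13.4,-33,0,0,-0.074],[10,-60,-13.4,-33,0,0,-0.074],[10,-60,-13.4,-33,0,0,-0.074]]])

```text
clock: 10.12
position: [465.5, 115.0, 4.4]
ee_rot: [-0.663, 0.748, 0.0, -0.001]
contact_force: [-1.3, 0.2, -1.9]
gripper_width: 22.1
grasp_force: 59.1
```

```bash
python3 - <<'E'
from h import *
go((466.4,115.3,5.5,-96.9),(480.3,229.5,5.5,-96.9))
b=snap('side');P=arm.camera_params('side')
u,v=proj(P,(475,240,40)).astype(int);print(u,v)
t=snap('top')
a=cv2.resize(b[v-55:v+60,u-60:u+60],(480,460),interpolation=cv2.INTER_CUBIC)
Q=arm.camera_params('top');u,v=proj(Q,(470,200,45)).astype(int);print(u,v)
c=cv2.resize(t[v-60:v+55,u-40:u+40],(320,460),interpolation=cv2.INTER_CUBIC)
cv2.imwrite('pics/c7.png',np.hstack([a,c]))
E
```

```text
at [465.5 115.    4.4] yaw -96.9 w 22.1 gf 59.1 F [-1.3  0.2 -1.9] clk 10.12
(466.4, 115.3, 5.5, -96.9) -> [-0.4, -0.9, -1.1] [0.002, -0.001, -0.0]
(480.3, 229.5, 5.5, -96.9) -> [-115.4, -0.9, -1.2] [0.002, -0.001, -0.0]
268 167
185 249
```

View pics/c7.png

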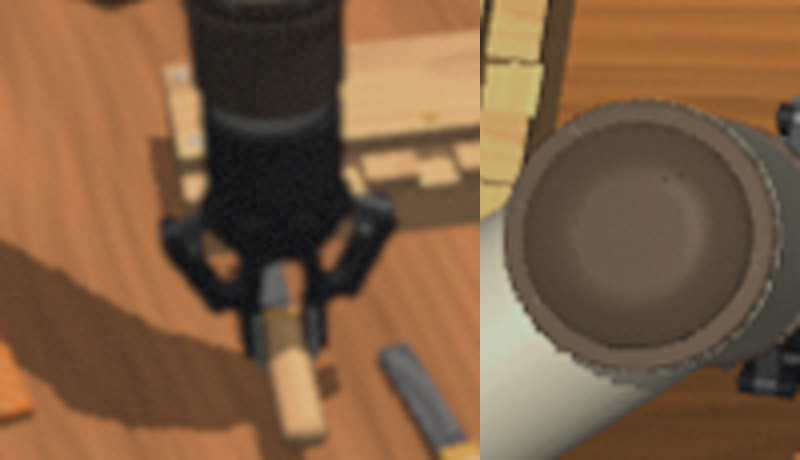

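The side crop shows the file held level with its blade toward the rack; the top view is blocked by the arm. Inserting with force checks.

>>> servo_tool(rows=[[[10,-8,-0.9,-1.2,0,0,0],[10,-16,-0.9,-1.2,0,0,0],[10,-24,-0.9,-1.2,0,0,0],[10,-32,-0.9,-1.2,0,0,0],[10,-40,-0.9,-1.2,0,0,0],[10,-40,-0.9,-1.2,0,0,0]]])

```text
clock: 10.98
position: [472.1, 155.3, 6.3]
ee_rot: [-0.663, 0.748, -0.0, 0.0]
contact_force: [1.3, -0.6, -1.1]
gripper_width: 22.3
grasp_force: 59.1
```

```bash
python3 - <<'E'
from h import *
go((480.3,229.5,5.5,-96.9))
E
```

```text
at [472.1 155.3   6.3] yaw -96.9 w 22.3 gf 59.1 F [ 1.3 -0.6 -1.1] clk 10.97
(480.3, 229.5, 5.5, -96.9) -> [-74.6, 0.7, 0.8] [-0.0, 0.0, 0.0]
```

>>> servo_tool(rows=[[[10,-10,0.7,0.5,0,0,0],[10,-20,0.7,0.5,0,0,0],[10,-30,0.7,0.5,0,0,0],[10,-40,0.7,0.5,0,0,0],[10,-50,0.7,0.5,0,0,0],[10,-60,0.7,0.5,0,0,0],[10,-66,0.7,0.5,0,0,0],[10,-70,0.7,0.5,0,0,0],[10,-70,0.7,0.5,0,0,0]]])

```text
clock: 12.1
position: [479.6, 224.3, 5.8]
ee_rot: [-0.663, 0.748, -0.0, -0.0]
contact_force: [0.5, -1.6, -1.8]
gripper_width: 22.3
grasp_force: 64.3
```

>>> servo_tool(rows=[[[10,-2,0,0,0,0,0],[10,-4,0,0,0,0,0],[10,-4,0,0,0,0,0]]])

```text
clock: 12.48
position: [480.2, 228.2, 5.9]
ee_rot: [-0.663, 0.749, -0.0, 0.0]
contact_force: [-0.4, -0.4, -1.9]
gripper_width: 22.2
grasp_force: 64.3
```

>>> servo_tool(rows=[[[10,-1,0,0,0,0,0],[10,-2,0,0,0,0,0],[10,-2,0,0,0,0,0]]])

```text
clock: 12.85
position: [480.4, 230.2, 5.8]
ee_rot: [-0.663, 0.749, 0.0, 0.0]
contact_force: [0.9, 0.1, -2.2]
gripper_width: 22.5
grasp_force: 64.3
```

>>> servo_tool(rows=[[[10,-1,0,0,0,0,0],[10,-2,0,0,0,0,0],[10,-2,0,0,0,0,0]]])

```text
clock: 13.22
position: [480.3, 230.8, 5.8]
ee_rot: [-0.663, 0.749, -0.0, -0.001]
contact_force: [0.9, -4.7, -0.5]
gripper_width: 22.2
grasp_force: 64.6
```

>>> servo_tool(rows=[[[10,-1,0,0,0,0,0],[10,-1.5,0,0,0,0,0],[40,-1.5,0,0,0,0,0],[40,-1,0,0,0,0,0],[40,-1,0,0,0,0,0],[40,-1,0,0,0,0,0]]])

```text
clock: 13.98
position: [480.8, 233.5, 5.9]
ee_rot: [-0.663, 0.748, 0.0, 0.0]
contact_force: [0.0, -0.2, 0.1]
gripper_width: 40.2
grasp_force: 0.0
```

>>> servo_tool(rows=[[[40,0,0,-15,0,0,0],[40,0,0,-40,0,0,0],[40,0,0,-80,0,0,0],[40,0,0,-120,0,0,0],[60,40,0,-120,0,0,0],[60,80,0,-120,0,0,0],[60,120,0,-120,0,0,0],[60,120,0,-120,0,0,0]]])

```text
clock: 14.98
position: [465.7, 112.0, 127.0]
ee_rot: [-0.662, 0.749, -0.0, 0.0]
contact_force: [-0.1, 0.3, -0.5]
gripper_width: 59.8
grasp_force: 0.0
```

```bash
python3 - <<'E'
from h import *
from seg import files
go((545,4.8,60,-85.4))
P=arm.camera_params('wrist');im=snap('wrist','w8.png')
files(im,P)
E
```

```text
at [465.7 112.  127. ] yaw -97.1 w 59.8 gf 0.0 F [-0.1  0.3 -0.5] clk 14.97
(545, 4.8, 60, -85.4) -> [96.7, -91.9, 67.0] [-0.001, 0.001, -0.204]
[148. 464.] ctr [672.9 334.6] L,W [68.2 38.3] dir deg 173.0
[159. 427.] ctr [650.6 291.4] L,W [19.5 16.7] dir deg 173.0
[ 38. 323.] ctr [730.3 167.7] L,W [49.3 19.2] dir deg 91.6
[321. 347.] ctr [481.6 226.1] L,W [124.3  23.5] dir deg 82.2
[  9. 101.] ctr [690.9 -13.6] L,W [80.4 13.3] dir deg 73.7
[109. 150.] ctr [626.4  39.2] L,W [211.5  22.7] dir deg 82.9
[207. 130.] ctr [544.7  33.8] L,W [202.7  22.5] dir deg 93.5
```

>>> servo_tool(rows=[[[50,30,-30,20,0,0,-0.1],[50,65,-62,50,0,0,-0.204],[50,97,-92,80,0,0,-0.204],[50,97,-92,100,0,0,-0.204],[50,97,-92,120,0,0,-0.204],[50,97,-92,135,0,0,-0.204],[50,97,-92,148,0,0,-0.204],[50,97,-92,154,0,0,-0.204],[50,97,-92,154,0,0,-0.204],[50,97,-92,154,0,0,-0.204]]])

```text
clock: 16.27
position: [546.4, 6.8, -27.6]
ee_rot: [0.736, -0.677, 0.0, -0.001]
contact_force: [0.6, 0.3, -0.3]
gripper_width: 49.8
grasp_force: 0.0
```

>>> servo_tool(rows=[[[10,0,0,0,0,0,0],[10,0,0,0,0,0,0],[10,0,0,0,0,0,0],[10,0,0,0,0,0,0],[10,0,0,0,0,0,0]]])

```text
clock: 16.9
position: [546.3, 6.7, -27.4]
ee_rot: [0.736, -0.677, 0.0, -0.0]
contact_force: [-1.2, 1.0, 5.1]
gripper_width: 22.2
grasp_force: 60.8
```

```bash
cat >> seg.py <<'E'
def held(ztop=16):
    """shoulder (steel/brass edge) and handle back end along the held file's axis in the wrist view"""
    P=arm.camera_params('wrist');im=snap('wrist');s=arm.read_state();p=np.array(s['position'])
    R=Ro.from_quat(s['ee_rot']).as_matrix();hsv=cv2.cvtColor(im,cv2.COLOR_BGR2HSV)
    o=[]
    for d in range(-60,110,1):
        X=p+R[:,0]*d;X[2]=ztop; u,v=proj(P,X).astype(int)
        o.append((d,*(hsv[v,u].tolist() if 0<=u<640 and 0<=v<480 else (-1,-1,-1))))
    print('steel->brass d:',[x[0] for x in o if x[2]<60 and x[3]>60 and x[3]<190 and x[2]>=0][-3:],'handle d:',[x[0] for x in o if 15<=x[1]<26 and x[2]<165 and x[3]>100][:1],[x[0] for x in o if 15<=x[1]<26 and x[2]<165 and x[3]>100][-2:])
E
sed -i 's/def mask/from scipy.spatial.transform import Rotation as Ro\ndef mask/' seg.py
python3 - <<'E'
from h import *
import seg
seg.held()
go()
E
```

```text
steel->brass d: [-40, -39, 99] handle d: [-15] [79, 80]
at [546.3   6.6 -27.4] yaw -85.2 w 22.2 gf 60.8 F [-0.7  0.4  5.5] clk 16.95
```

```bash
python3 - <<'E'
from h import *
go((526.5,113,5.5,-96.9))
E
```

```text
at [546.3   6.6 -27.4] yaw -85.2 w 22.2 gf 60.8 F [-0.7  0.4  5.5] clk 16.95
(526.5, 113, 5.5, -96.9) -> [-107.6, 10.9, -32.9] [-0.001, 0.0, 0.204]
```

>>> servo_tool(rows=[[[10,0,0,-15,0,0,0],[10,0,0,-33,0,0,0],[10,-30,3,-33,0,0,0.08],[10,-60,6,-33,0,0,0.15],[10,-90,9,-33,0,0,0.204],[10,-107.6,10.9,-33,0,0,0.204],[10,-107.6,10.9,-33,0,0,0.204],[10,-107.6,10.9,-33,0,0,0.204]]])

```text
clock: 17.95
position: [525.9, 112.4, 4.8]
ee_rot: [-0.663, 0.749, 0.0, -0.0]
contact_force: [0.0, -0.2, -2.6]
gripper_width: 22.3
grasp_force: 59.9
```

```bash
python3 - <<'E'
from h import *
go((526.5,113,5.5,-96.9),(540,224.2,5.5,-96.9))
E
```

```text
at [525.9 112.4   4.8] yaw -96.9 w 22.3 gf 59.9 F [ 0.  -0.2 -2.6] clk 17.95
(526.5, 113, 5.5, -96.9) -> [-0.7, -0.5, -0.7] [0.0, -0.0, -0.001]
(540, 224.2, 5.5, -96.9) -> [-112.7, -0.5, -0.7] [0.0, -0.0, -0.001]
```

>>> servo_tool(rows=[[[10,-10,-0.5,-0.7,0,0,0],[10,-20,-0.5,-0.7,0,0,0],[10,-30,-0.5,-0.7,0,0,0],[10,-40,-0.5,-0.7,0,0,0],[10,-40,-0.5,-0.7,0,0,0]]])

```text
clock: 18.58
position: [531.6, 153.5, 5.5]
ee_rot: [-0.664, 0.748, -0.0, 0.0]
contact_force: [-0.3, -0.9, -0.8]
gripper_width: 22.6
grasp_force: 59.9
```

>>> servo_tool(rows=[[[10,-10,0.5,0,0,0,0],[10,-20,0.5,0,0,0,0],[10,-30,0.5,0,0,0,0],[10,-40,0.5,0,0,0,0],[10,-50,0.5,0,0,0,0],[10,-60,0.5,0,0,0,0],[10,-66,0.5,0,0,0,0],[10,-68,0.5,0,0,0,0],[10,-68,0.5,0,0,0,0]]])

```text
clock: 19.7
position: [539.0, 220.1, 5.4]
ee_rot: [-0.663, 0.749, 0.0, -0.0]
contact_force: [-0.8, -0.7, -0.1]
gripper_width: 22.1
grasp_force: 59.9
```

>>> servo_tool(rows=[[[10,-1,0,0,0,0,0],[10,-3,0,0,0,0,0],[10,-3,0,0,0,0,0]]])

```text
clock: 20.08
position: [539.6, 223.1, 5.6]
ee_rot: [-0.663, 0.749, -0.0, 0.0]
contact_force: [-0.4, 0.0, -0.9]
gripper_width: 22.1
grasp_force: 59.9
```

>>> servo_tool(rows=[[[10,-1,0,0,0,0,0],[10,-2,0,0,0,0,0],[10,-2,0,0,0,0,0]]])

```text
clock: 20.45
position: [539.8, 225.2, 5.5]
ee_rot: [-0.663, 0.749, -0.0, 0.0]
contact_force: [0.4, -0.1, -1.9]
gripper_width: 22.3
grasp_force: 59.9
```

>>> servo_tool(rows=[[[10,-1,0,0,0,0,0],[10,-2,0,0,0,0,0],[10,-2,0,0,0,0,0]]])

```text
clock: 20.82
position: [539.7, 226.1, 5.5]
ee_rot: [-0.663, 0.749, -0.0, -0.001]
contact_force: [0.6, -4.3, 0.4]
gripper_width: 22.1
grasp_force: 60.1
```

>>> servo_tool(rows=[[[10,-1,0,0,0,0,0],[10,-1,0,0,0,0,0]]])

```text
clock: 21.08
position: [539.6, 226.1, 5.5]
ee_rot: [-0.663, 0.749, -0.0, -0.002]
contact_force: [0.8, -8.6, 1.6]
gripper_width: 22.1
grasp_force: 60.2
```

>>> servo_tool(rows=[[[40,0,0,0,0,0,0],[40,1,0,0,0,0,0],[40,1,0,0,0,0,0],[40,1,0,0,0,0,0],[40,1,0,-20,0,0,0],[40,1,0,-60,0,0,0],[40,1,0,-120,0,0,0],[50,60,0,-120,0,0,0],[50,110,0,-120,0,0,0],[50,110,0,-120,0,0,0]]])

```text
clock: 22.32
position: [525.9, 116.3, 125.9]
ee_rot: [-0.662, 0.75, 0.0, -0.0]
contact_force: [0.7, 0.0, -0.0]
gripper_width: 50.1
grasp_force: 0.0
```

```bash
python3 - <<'E'
from h import *
from seg import files
go((622.5,14.5,60,-97.4),(622.5,14.5,-28,-97.4))
P=arm.camera_params('wrist');im=snap('wrist','w9.png')
files(im,P)
E
```

```text
at [525.9 116.3 125.9] yaw -97.1 w 50.1 gf 0.0 F [ 0.7  0.  -0. ] clk 22.32
(622.5, 14.5, 60, -97.4) -> [89.0, -108.6, 65.8] [0.0, 0.0, 0.005]
(622.5, 14.5, -28, -97.4) -> [89.0, -108.6, 153.8] [0.0, 0.0, 0.005]
[159. 457.] ctr [719.3 329.9] L,W [80. 29.] dir deg 34.6
[ 15. 414.] ctr [844.2 262. ] L,W [48.4 28.5] dir deg 70.6
[244. 305.] ctr [604.1 176.7] L,W [38.2 10.1] dir deg 53.7
[101. 311.] ctr [730.2 167.5] L,W [48.9 19. ] dir deg 91.2
[398. 286.] ctr [468.3 176. ] L,W [18.1 14. ] dir deg 172.9
[324. 344.] ctr [539.  226.8] L,W [134.5 125.9] dir deg 86.0
[585. 280.] ctr [307.2 192. ] L,W [83.9 15. ] dir deg 94.2
[83. 78.] ctr [689.  -18.5] L,W [72.2 14.2] dir deg 77.5
[184. 137.] ctr [625.5  40.9] L,W [207.1  22.4] dir deg 83.0
```

>>> servo_tool(rows=[[[50,30,-36,20,0,0,0.005],[50,60,-72,50,0,0,0.005],[50,89,-108.6,80,0,0,0.005],[50,89,-108.6,100,0,0,0.005],[50,89,-108.6,120,0,0,0.005],[50,89,-108.6,135,0,0,0.005],[50,89,-108.6,148,0,0,0.005],[50,89,-108.6,153.5,0,0,0.005],[50,89,-108.6,153.5,0,0,0.005],[50,89,-108.6,153.5,0,0,0.005]]])

```text
clock: 23.62
position: [624.4, 17.6, -27.2]
ee_rot: [-0.661, 0.75, -0.0, 0.001]
contact_force: [-0.1, 0.0, -0.2]
gripper_width: 50.4
grasp_force: 0.0
```

>>> servo_tool(rows=[[[10,0,0,0,0,0,0],[10,0,0,0,0,0,0],[10,0,0,0,0,0,0],[10,0,0,0,0,0,0],[10,0,0,0,0,0,0]]])

```text
clock: 24.25
position: [624.3, 17.5, -27.1]
ee_rot: [-0.661, 0.75, -0.0, 0.0]
contact_force: [-0.6, -0.1, 5.8]
gripper_width: 22.0
grasp_force: 61.2
```

```bash
python3 - <<'E'
from h import *
import seg
seg.held()
go((646,113,5.3,-96.9),(645,99,5.3,-96.9))
E
```

```text
steel->brass d: [-28, -27, 104] handle d: [-14] [81, 82]
at [624.4  17.5 -27.1] yaw -97.2 w 22.3 gf 61.2 F [-2.  -0.2  5.2] clk 24.3
(646, 113, 5.3, -96.9) -> [-97.5, -9.5, -32.4] [-0.001, 0.0, -0.005]
(645, 99, 5.3, -96.9) -> [-83.5, -10.3, -32.4] [-0.001, 0.0, -0.005]
```

>>> servo_tool(rows=[[[10,0,0,-15,0,0,0],[10,0,0,-32.5,0,0,0],[10,-30,-4,-32.5,0,0,0],[10,-60,-8,-32.5,0,0,-0.005],[10,-85,-10.9,-32.5,0,0,-0.005],[10,-85,-10.9,-32.5,0,0,-0.005],[10,-85,-10.9,-32.5,0,0,-0.005]]])

```text
clock: 25.18
position: [645.0, 100.2, 4.5]
ee_rot: [-0.663, 0.749, 0.0, -0.0]
contact_force: [-0.4, 0.4, -1.3]
gripper_width: 22.6
grasp_force: 60.4
```

```bash
python3 - <<'E'
from h import *
go((645.8,100.5,5.5,-96.9),(659.2,211.7,5.5,-96.9))
E
```

```text
at [645.  100.2   4.5] yaw -96.9 w 22.6 gf 60.4 F [-0.4  0.4 -1.3] clk 25.18
(645.8, 100.5, 5.5, -96.9) -> [-0.4, -0.8, -1.0] [0.001, -0.0, -0.001]
(659.2, 211.7, 5.5, -96.9) -> [-112.4, -0.7, -1.0] [0.001, -0.0, -0.001]
```

>>> servo_tool(rows=[[[10,-10,-0.7,-1,0,0,0],[10,-20,-0.7,-1,0,0,0],[10,-30,-0.7,-1,0,0,0],[10,-40,-0.7,-1,0,0,0],[10,-40,-0.7,-1,0,0,0]]])

```text
clock: 25.8
position: [651.0, 141.0, 5.4]
ee_rot: [-0.664, 0.748, -0.0, 0.0]
contact_force: [-0.7, 0.1, -0.6]
gripper_width: 22.1
grasp_force: 60.4
```

>>> servo_tool(rows=[[[10,-10,0.4,0,0,0,0],[10,-20,0.4,0,0,0,0],[10,-30,0.4,0,0,0,0],[10,-40,0.4,0,0,0,0],[10,-50,0.4,0,0,0,0],[10,-60,0.4,0,0,0,0],[10,-66,0.4,0,0,0,0],[10,-68,0.4,0,0,0,0],[10,-68,0.4,0,0,0,0]]])

```text
clock: 26.92
position: [658.6, 207.5, 5.5]
ee_rot: [-0.663, 0.749, 0.0, -0.0]
contact_force: [0.2, 0.4, -1.5]
gripper_width: 22.2
grasp_force: 60.4
```

>>> servo_tool(rows=[[[10,-1,0,0,0,0,0],[10,-2,0,0,0,0,0],[10,-2,0,0,0,0,0]]])

```text
clock: 27.3
position: [659.0, 209.5, 5.5]
ee_rot: [-0.663, 0.749, -0.0, 0.0]
contact_force: [0.2, -0.1, -1.4]
gripper_width: 22.1
grasp_force: 60.4
```

>>> servo_tool(rows=[[[10,-1,0,0,0,0,0],[10,-2,0,0,0,0,0],[10,-2,0,0,0,0,0]]])

```text
clock: 27.68
position: [659.2, 211.6, 5.5]
ee_rot: [-0.663, 0.749, -0.0, 0.0]
contact_force: [0.0, -0.2, -1.3]
gripper_width: 22.0
grasp_force: 60.4
```

>>> servo_tool(rows=[[[10,-1,0,0,0,0,0],[10,-2,0,0,0,0,0],[10,-2,0,0,0,0,0]]])

```text
clock: 28.05
position: [659.3, 212.7, 5.5]
ee_rot: [-0.663, 0.749, -0.0, -0.001]
contact_force: [0.8, -2.9, -0.4]
gripper_width: 22.4
grasp_force: 60.5
```

>>> servo_tool(rows=[[[10,-1,0,0,0,0,0],[10,-1,0,0,0,0,0]]])

```text
clock: 28.3
position: [659.2, 212.7, 5.5]
ee_rot: [-0.663, 0.749, -0.0, -0.001]
contact_force: [0.2, -6.3, 0.0]
gripper_width: 21.9
grasp_force: 60.6
```

>>> servo_tool(rows=[[[10,-0.6,0,0,0,0,0],[10,-0.6,0,0,0,0,0]]])

```text
clock: 28.55
position: [659.2, 212.8, 5.6]
ee_rot: [-0.663, 0.749, -0.0, -0.002]
contact_force: [0.8, -7.7, -0.6]
gripper_width: 22.3
grasp_force: 60.6
```

>>> servo_tool(rows=[[[40,0,0,0,0,0,0],[40,0.6,0,0,0,0,0],[40,0.6,0,0,0,0,0],[40,0.6,0,0,0,0,0],[40,1,0,-20,0,0,0],[40,1,0,-60,0,0,0],[40,1,0,-120,0,0,0],[70,60,0,-120,0,0,0],[70,60,0,-120,0,0,0]]])

```text
clock: 29.68
position: [652.4, 152.9, 128.6]
ee_rot: [-0.662, 0.75, -0.0, 0.001]
contact_force: [0.6, -0.7, -0.1]
gripper_width: 70.0
grasp_force: 0.0
```

```bash
python3 - <<'E'
from h import *
go((585,-120,230,-83.5))
im=snap('wrist','w10.png')
import pickle;pickle.dump(arm.camera_params('wrist'),open('w10.pkl','wb'))
E
```

```text
at [652.4 152.9 128.6] yaw -97.1 w 70.0 gf 0.0 F [ 0.6 -0.7 -0.1] clk 29.68
(585, -120, 230, -83.5) -> [278.9, 32.7, -101.9] [-0.003, 0.001, -0.238]
```

View pics/w10.png

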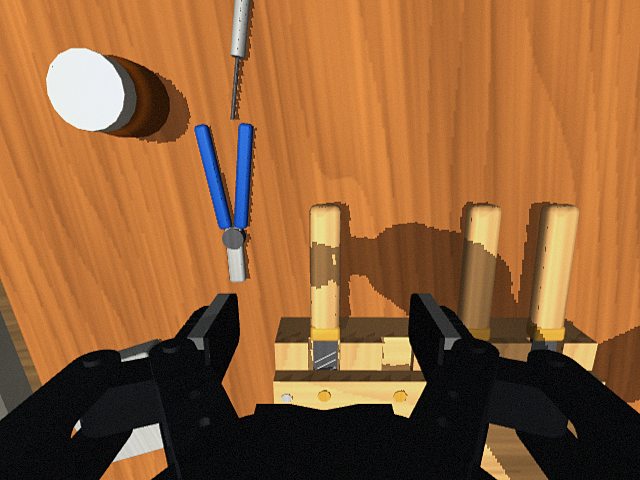

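All three files are seated up to the ferrule: handles at u=325, 482 and 558, with the brass meeting the rack front at v≈335–342. Next is the plate.

>>> servo_tool(rows=[[[70,50,6,-30,0,0,-0.08],[70,110,12,-60,0,0,-0.16],[70,170,20,-101,0,0,-0.238],[70,230,26,-101,0,0,-0.238],[70,279,33,-101,0,0,-0.238],[70,279,33,-101,0,0,-0.238],[70,279,33,-101,0,0,-0.238],[70,279,33,-101,0,0,-0.238]]])

```text
clock: 30.72
position: [586.4, -116.1, 226.4]
ee_rot: [0.748, -0.664, -0.0, 0.0]
contact_force: [0.4, 0.3, -0.8]
gripper_width: 70.4
grasp_force: 0.0
```

```bash
cat > look.py <<'E'
from h import *
def looks(im,P):
    h,s,v=cv2.split(cv2.cvtColor(im,cv2.COLOR_BGR2HSV))
    def rects(m,z,n,amin):
        for c in cv2.findContours(m.astype(np.uint8),cv2.RETR_EXTERNAL,cv2.CHAIN_APPROX_NONE)[0]:
            if cv2.contourArea(c)<amin: continue
            b=cv2.boxPoints(cv2.minAreaRect(c));W=np.array([ray(P,p,z)[:2] for p in b]);e=[W[1]-W[0],W[2]-W[1]];l=[np.linalg.norm(x) for x in e];d=e[int(np.argmax(l))]
            print(n,b.mean(0).round(),'ctr',W.mean(0).round(1),np.round(l,1),'dir',round(np.degrees(np.arctan2(d[1],d[0]))%180,1))
    rects((s>150)&(v>90)&((h<5)|(h>175)),51.5,'bar',100)
    rects((s<45)&(v>140),27.5,'plate',3000)
    m=((h>20)&(h<28)&(s>150)&(v>100)).astype(np.uint8)
    for c in cv2.findContours(m,cv2.RETR_EXTERNAL,cv2.CHAIN_APPROX_NONE)[0]:
        if cv2.contourArea(c)>150:
            (u,w),r=cv2.minEnclosingCircle(c);e=ray(P,(u+r,w),4)-ray(P,(u-r,w),4)
            print('disc',round(u),round(w),ray(P,(u,w),5)[:2].round(1),'D',np.linalg.norm(e).round(1),'fill',round(cv2.contourArea(c)/(np.pi*r*r),2))
E
python3 - <<'E'
from look import *
go()
P=arm.camera_params('wrist');im=snap('wrist','w11.png')
import pickle;pickle.dump(P,open('w11.pkl','wb'))
looks(im,P)
E
```

```text
at [ 586.4 -116.1  226.4] yaw -83.2 w 70.4 gf 0.0 F [ 0.4  0.3 -0.8] clk 30.73
bar [330. 136.] ctr [ 589.4 -190.6] [11.8 41.7] dir 97.3
plate [330. 128.] ctr [ 588.6 -191. ] [ 74.9 206.8] dir 98.8
```

View pics/w11.png

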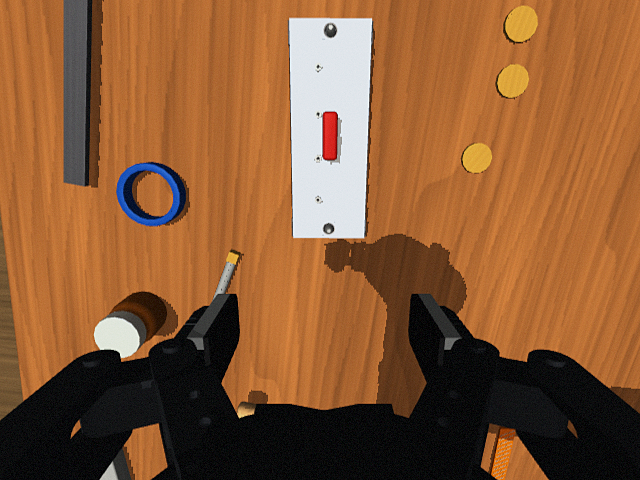

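The plate has its bar at (330,136) and pins at (330,30) and (328,229). The three blanks are at (521,24), (513,81) and (477,158). The bench left of the plate is clear for setting it down.

```bash
python3 - <<'E'
from h import *
import pickle
P=pickle.load(open('w11.pkl','rb'));im=cv2.imread('pics/w11.png');hsv=cv2.cvtColor(im,cv2.COLOR_BGR2HSV)
print(hsv[24,521],hsv[81,513],hsv[158,477])
a,b=ray(P,(330,30.5),36)[:2],ray(P,(328,229),36)[:2];d=b-a;print('pins',a.round(1),b.round(1),np.linalg.norm(d),np.degrees(np.arctan2(d[1],d[0])),'mid',(a+b)/2)
h,s,v=cv2.split(hsv);m=((h>17)&(h<28)&(s>150)&(v>130)).astype(np.uint8);m=cv2.morphologyEx(m,cv2.MORPH_OPEN,np.ones((5,5)))
for c in cv2.findContours(m,cv2.RETR_EXTERNAL,cv2.CHAIN_APPROX_NONE)[0]:
    if cv2.contourArea(c)>300:
        e=cv2.fitEllipse(c);print('disc',np.round(e[0],1),np.round(e[1],1),ray(P,e[0],5)[:2].round(1))
go((590,-190,40,-82.7))
E
```

```text
[ 20 192 214] [ 19 191 218] [ 19 186 218]
pins [ 600.  -281.2] [579.4 -98.9] 183.45349121112503 96.43045481425754 mid [ 589.69977884 -190.04070501]
disc [476.7 157.6] [27.2 30.3] [ 430.3 -188. ]
disc [512.5  80.6] [28.9 33.6] [ 411.9 -266.5]
disc [520.9  23.4] [30.4 36.4] [ 417.  -317.5]
at [ 586.4 -116.1  226.3] yaw -83.2 w 69.7 gf 0.0 F [-0.9 -0.4  0.4] clk 30.77
(590, -190, 40, -82.7) -> [73.8, 5.2, 186.3] [0.0, 0.0, -0.008]
```

>>> servo_tool(rows=[[[50,20,1,40,0,0,-0.007],[50,50,4,90,0,0,-0.007],[50,74.5,4.9,120,0,0,-0.007],[50,74.5,4.9,150,0,0,-0.007],[50,74.5,4.9,180,0,0,-0.007],[50,74.5,4.9,205,0,0,-0.007],[50,74.5,4.9,220,0,0,-0.007],[50,74.5,4.9,226,0,0,-0.007],[50,74.5,4.9,226,0,0,-0.007]]])

```text
clock: 31.9
position: [590.2, -191.8, 0.8]
ee_rot: [0.75, -0.662, 0.0, -0.0]
contact_force: [-0.4, -1.2, 0.3]
gripper_width: 50.1
grasp_force: 0.0
```

```bash
python3 - <<'E'
from look import *
go((589.3,-190.4,0,-83.6))
P=arm.camera_params('wrist');im=snap('wrist','w12.png')
looks(im,P)
E
```

```text
at [ 590.2 -191.8    0.8] yaw -82.9 w 50.1 gf 0.0 F [-0.4 -1.2  0.3] clk 31.9
(589.3, -190.4, 0, -83.6) -> [-1.5, 0.8, 0.8] [-0.0, -0.0, 0.013]
bar [325. 324.] ctr [ 589.3 -193. ] [12.3 41.4] dir 97.9
plate [295. 379.] ctr [ 598.3 -150.6] [32.5 42. ] dir 6.2
plate [328. 169.] ctr [ 594.8 -244.9] [ 75.1 100.1] dir 101.6
```

>>> servo_tool(rows=[[[0,0,0.6,0.5,0,0,0],[0,0,0.6,0.5,0,0,0],[0,0,0.6,0.5,0,0,0],[0,0,0.6,0.5,0,0,0],[0,0,0.6,0.5,0,0,0],[0,0,0.6,0.5,0,0,0]]])

```text
clock: 32.7
position: [589.7, -192.2, 0.9]
ee_rot: [0.75, -0.662, 0.001, -0.0]
contact_force: [-0.2, 0.8, 5.4]
gripper_width: 12.8
grasp_force: 60.7
```

```bash
python3 - <<'E'
from look import *
go()
print(arm.read_state()['wrist_torque'])
E
```

```text
at [ 589.7 -192.2    0.9] yaw -82.9 w 12.8 gf 60.7 F [-0.2  0.8  5.4] clk 32.7
[ 0.27846667  0.28129621 -0.07007258]
```

>>> servo_tool(rows=[[[0,0,0,-3,0,0,0],[0,0,0,-8,0,0,0],[0,0,0,-15,0,0,0],[0,0,0,-25,0,0,0],[0,0,0,-40,0,0,0],[0,0,0,-60,0,0,0],[0,0,0,-60,0,0,0]]])

```text
clock: 33.58
position: [590.9, -192.3, 62.7]
ee_rot: [0.75, -0.662, 0.002, -0.001]
contact_force: [0.1, 0.9, -2.4]
gripper_width: 12.9
grasp_force: 59.6
```

```bash
python3 - <<'E'
from look import *
go((430,0,60,-90),(430,0,-20,-90))
P=arm.camera_params('wrist');im=snap('wrist','w13.png')
looks(im,P)
E
```

```text
at [ 590.9 -192.3   62.7] yaw -82.9 w 12.9 gf 59.6 F [ 0.1  0.9 -2.4] clk 33.58
(430, 0, 60, -90) -> [-210.8, 135.8, 1.7] [-0.005, -0.001, 0.124]
(430, 0, -20, -90) -> [-210.9, 136.2, 81.7] [-0.005, -0.001, 0.124]
bar [324. 324.] ctr [ 586.5 -160.1] [19.1 62.2] dir 97.9
plate [325. 177.] ctr [ 595.1 -234.1] [106.5 150.7] dir 101.5
```

>>> servo_tool(rows=[[[0,-35,23,0,0,0,0.02],[0,-75,48,0,0,0,0.04],[0,-115,74,0,0,0,0.07],[0,-155,100,0,0,0,0.1],[0,-190,122,0,0,0,0.124],[0,-211,136,15,0,0,0.124],[0,-211,136,40,0,0,0.124],[0,-211,136,60,0,0,0.124],[0,-211,136,70,0,0,0.124],[0,-211,136,75,0,0,0.124]]])

```text
clock: 34.88
position: [428.0, 0.3, -15.4]
ee_rot: [-0.707, 0.707, 0.0, -0.0]
contact_force: [0.0, 0.6, -1.8]
gripper_width: 12.8
grasp_force: 59.5
```

>>> servo_tool(rows=[[[0,0,0,2,0,0,0],[0,0,0,4,0,0,0],[0,0,0,6,0,0,0],[0,0,0,6,0,0,0]]])

```text
clock: 35.38
position: [428.5, 0.6, -20.6]
ee_rot: [0.707, -0.707, 0.0, -0.0]
contact_force: [-0.2, 0.0, 0.0]
gripper_width: 12.4
grasp_force: 60.0
```

>>> servo_tool(rows=[[[40,0,0,0.5,0,0,0],[40,0,0,0.5,0,0,0],[40,0,0,0,0,0,0],[40,0,0,0,0,0,0],[40,0,0,-20,0,0,0],[40,0,0,-60,0,0,0],[50,0,0,-120,0,0,0],[50,0,0,-180,0,0,0],[50,0,0,-200,0,0,0],[50,0,0,-200,0,0,0]]])

```text
clock: 36.62
position: [428.9, 0.8, 180.6]
ee_rot: [-0.707, 0.707, -0.001, 0.002]
contact_force: [-0.3, -0.0, -1.0]
gripper_width: 50.0
grasp_force: 0.0
```

```bash
python3 - <<'E'
from look import *
go((560,-140,180,-83.2))
P=arm.camera_params('wrist');im=snap('wrist','w14.png')
looks(im,P)
E
```

```text
at [428.9   0.8 180.6] yaw -90.0 w 50.0 gf 0.0 F [-0.3 -0.  -1. ] clk 36.62
(560, -140, 180, -83.2) -> [140.8, -131.1, 0.8] [-0.004, 0.001, -0.119]
bar [325. 220.] ctr [427.9  -3.5] [11.8 39.3] dir 90.3
plate [326. 208.] ctr [427.5  -2.4] [ 70.4 194.4] dir 91.8
disc 324 0 [ 429.4 -183. ] D 29.7 fill 0.39
```

>>> servo_tool(rows=[[[50,35,-33,0,0,0,-0.06],[50,70,-66,0,0,0,-0.119],[50,105,-99,0,0,0,-0.119],[50,141,-131,0,0,0,-0.119],[50,141,-131,0,0,0,-0.119],[50,141,-131,0,0,0,-0.119]]])

```text
clock: 37.42
position: [557.8, -140.4, 176.7]
ee_rot: [0.748, -0.664, -0.002, 0.001]
contact_force: [-0.2, -0.0, 0.1]
gripper_width: 50.2
grasp_force: 0.0
```

>>> servo_tool(rows=[[[50,0,0,0,0,0,0],[50,0,0,0,0,0,0]]])

```text
clock: 37.67
position: [558.7, -139.8, 179.3]
ee_rot: [0.748, -0.663, 0.0, -0.0]
contact_force: [0.2, -0.1, -0.5]
gripper_width: 50.1
grasp_force: 0.0
```

```bash
python3 - <<'E'
from look import *
import pickle
go()
P=arm.camera_params('wrist');im=snap('wrist','w15.png');pickle.dump(P,open('w15.pkl','wb'))
looks(im,P)
# jig corners box & predicted pins
c=np.array([589.3,-190.4]);a=np.radians(96.7);ey=np.array([np.cos(a),np.sin(a)]);ex=np.array([np.sin(a),-np.cos(a)])
for k in(-94,94): print('pin',k,proj(P,[*(c+k*ey),37.5]).round(1))
for k in(-63,-21,21,63): print('nest',k,proj(P,[*(c+k*ey),15]).round(1))
E
```

```text
at [ 558.7 -139.8  179.3] yaw -83.1 w 50.1 gf 0.0 F [ 0.2 -0.1 -0.5] clk 37.67
plate [438. 301.] ctr [437.3 -71.6] [83.5 70.6] dir 87.1
disc 463 181 [ 430.1 -188.1] D 32.1 fill 0.7
disc 500 96 [ 414.1 -267.1] D 31.6 fill 0.2
pin -94 [292.5  37. ]
pin 94 [296.5 264.5]
nest -63 [295.4  84.3]
nest -21 [296.2 134.9]
nest 21 [297.  182.1]
nest 63 [297.7 226.2]
```

View pics/w15.png

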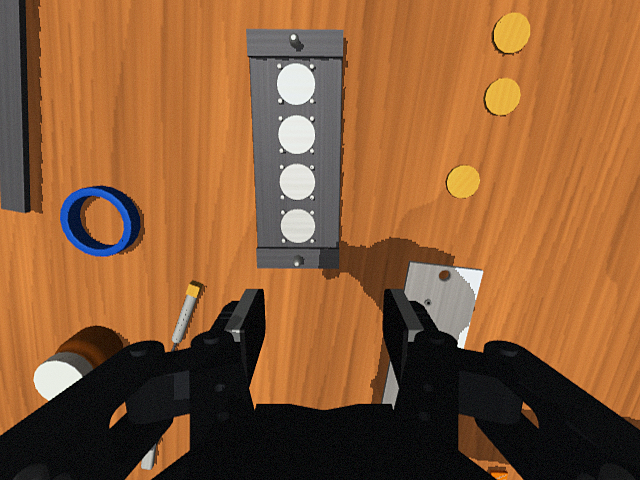

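The plate is off and lies clear to the right. The jig shows four white nest floors at (296,84), (297,134), (297,182) and (298,226), with blanks at (511,33), (503,97) and (463,182).

```bash
cat > nest.py <<'E'
from look import *
def nests(im,P):
    h,s,v=cv2.split(cv2.cvtColor(im,cv2.COLOR_BGR2HSV))
    def el(m,z,n,d0):
        m=cv2.morphologyEx(m.astype(np.uint8),cv2.MORPH_OPEN,np.ones((7,7)));r=[]
        for c in cv2.findContours(m,cv2.RETR_EXTERNAL,cv2.CHAIN_APPROX_NONE)[0]:
            if len(c)<40: continue
            e=cv2.fitEllipse(cv2.convexHull(c))
            if max(e[1])/min(e[1])>1.4 or cv2.contourArea(c)/(np.pi*e[1][0]*e[1][1]/4)<0.85: continue
            W=np.array([ray(P,p[0],z)[:2] for p in c]);q,dd=W.mean(0),np.linalg.norm(W.max(0)-W.min(0))/1.414
            if abs(dd-d0)>5: continue
            print(n,np.round(e[0],1),ray(P,e[0],z)[:2].round(1),'D',dd.round(1));r.append(ray(P,e[0],z)[:2])
        return r
    return el((s<45)&(v>180),15,'nest',31),el((h>16)&(h<28)&(s>140)&(v>110),5,'blank',32)
if __name__=='__main__':
    import pickle
    n,_=nests(cv2.imread('pics/w15.png'),pickle.load(open('w15.pkl','rb')))
    n=np.array(n);print('mean',n.mean(0),np.linalg.norm(n[0]-n[-1]),(n[0]-n[-1]),np.degrees(np.arctan2(*(n[0]-n[-1])[::-1])))
    go((430.2,-188,60,-83.2),(430.2,-188,-29.5,-83.2))
E
python3 nest.py
```

```text
nest [297.4 225.5] [ 582.3 -128.5] D 31.9
nest [296.8 181.3] [ 587.1 -170.2] D 32.2
nest [296.3 134.2] [ 591.7 -211.9] D 32.4
nest [295.6  83.6] [ 596.5 -253.5] D 32.6
blank [462.8 181.1] [ 430.3 -188.3] D 30.9
blank [502.4  96.1] [ 411.8 -266.8] D 31.0
blank [511.6  32.3] [ 416.8 -317.8] D 31.1
mean [ 589.40310022 -191.04052296] 125.82218934654983 [-14.21493326 125.01663491] 96.48691845119914
at [ 558.8 -139.8  179.4] yaw -83.1 w 50.3 gf 0.0 F [-0.1  0.5  0.2] clk 37.73
(430.2, -188, 60, -83.2) -> [32.4, 133.5, 119.3] [-0.001, 0.0, 0.001]
(430.2, -188, -29.5, -83.2) -> [32.4, 133.6, 208.8] [-0.001, 0.0, 0.001]
```

>>> servo_tool(rows=[[[45,8,34,20,0,0,0],[45,16,68,50,0,0,0],[45,25,102,80,0,0,0],[45,32.4,133.5,110,0,0,0],[45,32.4,133.5,140,0,0,0],[45,32.4,133.5,170,0,0,0],[45,32.4,133.5,190,0,0,0],[45,32.4,133.5,203,0,0,0],[45,32.4,133.5,203,0,0,0],[45,32.4,133.5,203,0,0,0]]])

```text
clock: 38.98
position: [431.2, -188.6, -23.3]
ee_rot: [0.748, -0.664, 0.001, -0.0]
contact_force: [0.0, -0.1, 0.4]
gripper_width: 45.0
grasp_force: 0.0
```

```bash
cat > view.py <<'E'
from nest import *
P=arm.camera_params('wrist');im=snap('wrist')
nests(im,P)
E
python3 - <<'E'
from h import *
go((430.2,-188,-31,-83.2))
import view
E
```

```text
at [ 431.2 -188.6  -23.3] yaw -83.2 w 45.0 gf 0.0 F [ 0.  -0.1  0.4] clk 38.98
(430.2, -188, -31, -83.2) -> [-0.7, 0.9, 7.7] [-0.002, -0.0, 0.001]
blank [325.9 302.5] [ 429.7 -189.3] D 31.2
blank [398.5 121.2] [ 411.3 -267.4] D 30.9
```

>>> servo_tool(rows=[[[45,0.1,1.3,3,0,0,0],[45,0.1,1.3,6,0,0,0],[45,0.1,1.3,7.7,0,0,0],[45,0.1,1.3,7.7,0,0,0]]])

```text
clock: 39.52
position: [429.0, -188.8, -31.9]
ee_rot: [0.748, -0.664, -0.0, 0.0]
contact_force: [0.8, -0.2, -0.7]
gripper_width: 45.2
grasp_force: 0.0
```

>>> servo_tool(rows=[[[15,0,0,0,0,0,0],[15,0,0,0,0,0,0],[15,0,0,0,0,0,0],[15,0,0,0,0,0,0],[15,0,0,0,0,0,0]]])

```text
clock: 40.15
position: [429.2, -188.8, -31.2]
ee_rot: [0.748, -0.664, 0.0, -0.0]
contact_force: [-0.6, 0.0, 4.7]
gripper_width: 27.9
grasp_force: 58.8
```

>>> servo_tool(rows=[[[15,0,0,-10,0,0,0],[15,0,0,-30,0,0,0],[15,0,0,-60,0,0,0],[15,0,0,-60,0,0,0],[15,0,0,-60,0,0,0]]])

```text
clock: 40.78
position: [428.7, -188.7, 28.2]
ee_rot: [0.748, -0.664, -0.0, -0.0]
contact_force: [-0.5, -0.2, -0.0]
gripper_width: 27.4
grasp_force: 59.2
```

```bash
cat > inhand.py <<'E'
from nest import *
P=arm.camera_params('wrist');im=snap('wrist');s=arm.read_state();p=np.array(s['position']);R=Ro.from_quat(s['ee_rot']).as_matrix()
h,sa,v=cv2.split(cv2.cvtColor(im,cv2.COLOR_BGR2HSV))
m=((h>16)&(h<28)&(sa>140)&(v>60)).astype(np.uint8)
m[:230]=0;m[400:]=0;m[:,:260]=0;m[:,390:]=0
c=max(cv2.findContours(m,cv2.RETR_EXTERNAL,cv2.CHAIN_APPROX_NONE)[0],key=cv2.contourArea)
z=p[2]+32+4   # disc top in hand
W=np.array([(R.T@(ray(P,q[0],z)-p))[:2] for q in c])
print('area',cv2.contourArea(c),'bbox px',cv2.boundingRect(c),'tool x range',W[:,0].min().round(1),W[:,0].max().round(1),'y range',W[:,1].min().round(1),W[:,1].max().round(1))
e=cv2.fitEllipse(cv2.convexHull(c));print('ellipse',np.round(e[0],1),np.round(e[1],1),(R.T@(ray(P,e[0],z)-p))[:2].round(1))
go()
E
python3 inhand.py
```

```text
area 3827.5 bbox px (291, 273, 66, 72) tool x range -15.5 17.0 y range -13.6 14.0
ellipse [323.6 309.1] [71.6 73.9] [1.  0.2]
at [ 428.5 -188.7   27.8] yaw -83.2 w 28.0 gf 59.2 F [-0.4  0.  -0.7] clk 40.83
```

```bash
python3 - <<'E'
from h import *
go((582.4,-127.7,20,-83.5),(582.4,-127.7,-9,-83.5))
E
```

```text
at [ 428.5 -188.7   27.8] yaw -83.2 w 28.0 gf 59.2 F [-0.4  0.  -0.7] clk 40.83
(582.4, -127.7, 20, -83.5) -> [-42.3, -160.1, 7.7] [0.001, 0.0, 0.005]
(582.4, -127.7, -9, -83.5) -> [-42.3, -160.1, 36.7] [0.001, 0.0, 0.005]
```

>>> servo_tool(rows=[[[15,-10,-40,0,0,0,0.005],[15,-20,-80,0,0,0,0.005],[15,-31,-120,0,0,0,0.005],[15,-42.3,-160,5,0,0,0.005],[15,-42.3,-160,15,0,0,0.005],[15,-42.3,-160,25,0,0,0.005],[15,-42.3,-160,30,0,0,0.005],[15,-42.3,-160,30,0,0,0.005],[15,-42.3,-160,30,0,0,0.005]]])

```text
clock: 41.95
position: [583.0, -128.1, -1.2]
ee_rot: [0.746, -0.666, 0.0, -0.0]
contact_force: [-0.2, 0.1, 0.3]
gripper_width: 27.9
grasp_force: 59.3
```

```bash
python3 - <<'E'
import inhand
from h import *
from nest import *
nests(inhand.im,inhand.P)
go((582.4,-127.7,-9,-83.5),(582.4,-127.7,-15,-83.5))
E
```

```text
area 3839.0 bbox px (291, 274, 66, 71) tool x range -15.1 16.8 y range -13.2 14.3
ellipse [323.7 309.2] [72.2 73.6] [1.2 0.7]
at [ 583.1 -128.    -1.1] yaw -83.5 w 27.5 gf 59.3 F [ 0.1 -0.6 -1.2] clk 42.0
nest [324.4 202.6] [ 587.  -170.6] D 32.6
nest [324.4 100.7] [ 591.8 -212.2] D 32.8
blank [323.6 310.3] [ 580.9 -114.3] D 36.3
at [ 583.1 -128.    -1.1] yaw -83.5 w 27.5 gf 59.3 F [ 0.1 -0.6 -1.2] clk 42.0
(582.4, -127.7, -9, -83.5) -> [-0.4, 0.7, 7.9] [-0.001, -0.0, 0.0]
(582.4, -127.7, -15, -83.5) -> [-0.4, 0.7, 13.9] [-0.001, -0.0, 0.0]
```

>>> servo_tool(rows=[[[15,-0.1,0.7,4,0,0,0],[15,-0.1,0.7,8,0,0,0],[15,-0.1,0.7,10,0,0,0],[15,-0.1,0.7,11,0,0,0],[15,-0.1,0.7,12,0,0,0],[15,-0.1,0.7,12,0,0,0]]])

```text
clock: 42.75
position: [582.3, -127.8, -13.7]
ee_rot: [0.746, -0.666, -0.0, 0.0]
contact_force: [0.6, 0.3, -0.3]
gripper_width: 27.8
grasp_force: 59.3
```

>>> servo_tool(rows=[[[15,0,0,1,0,0,0],[15,0,0,1.5,0,0,0],[15,0,0,1.5,0,0,0]]])

```text
clock: 43.12
position: [582.2, -127.8, -15.2]
ee_rot: [0.746, -0.666, -0.0, 0.0]
contact_force: [0.3, -1.3, -0.8]
gripper_width: 27.8
grasp_force: 59.3
```

>>> servo_tool(rows=[[[42,0,0,0,0,0,0],[42,0,0,0,0,0,0],[42,0,0,0,0,0,0],[42,0,0,-5,0,0,0],[42,0,0,-30,0,0,0],[42,0,0,-60,0,0,0],[42,0,0,-100,0,0,0],[42,0,0,-100,0,0,0],[42,0,0,-100,0,0,0]]])

```text
clock: 44.25
position: [581.9, -127.7, 84.8]
ee_rot: [0.746, -0.666, -0.0, -0.0]
contact_force: [-0.4, -0.1, -1.1]
gripper_width: 41.8
grasp_force: 0.0
```

```bash
python3 - <<'E'
from nest import *
P=arm.camera_params('wrist');im=snap('wrist')
nests(im,P)
Q=arm.camera_params('top')
go((411.8,-266.8,40,-83.5))
h,s,v=cv2.split(cv2.cvtColor(im,cv2.COLOR_BGR2HSV))
m=((h>16)&(h<28)&(s>140)&(v>60)).astype(np.uint8)
for c in cv2.findContours(m,cv2.RETR_EXTERNAL,cv2.CHAIN_APPROX_NONE)[0]:
    if cv2.contourArea(c)>300:
        e=cv2.fitEllipse(cv2.convexHull(c));print('brass',np.round(e[0]),np.round(e[1]),'z20:',ray(P,e[0],20)[:2].round(1))
E
```

```text
nest [322.5 181.7] [ 587.  -170.3] D 32.3
nest [322.5 115.3] [ 591.8 -212. ] D 32.4
nest [322.4  42.3] [ 596.6 -253.6] D 32.7
blank [323.2 245.2] [ 581.3 -123.7] D 32.6
blank [611.7  59.9] [ 412.1 -266.9] D 31.0
at [ 581.5 -127.7   84.1] yaw -83.5 w 41.7 gf 0.0 F [-0.7  0.2 -0.3] clk 44.3
(411.8, -266.8, 40, -83.5) -> [119.0, 184.3, 44.3] [0.002, 0.0, 0.0]
brass [323. 245.] [45. 45.] z20: [ 581.7 -128. ]
brass [610.  60.] [48. 60.] z20: [ 423.5 -262.3]
```

>>> servo_tool(rows=[[[45,30,46,10,0,0,0],[45,60,92,20,0,0,0],[45,90,138,30,0,0,0],[45,119,184,45,0,0,0],[45,119,184,75,0,0,0],[45,119,184,95,0,0,0],[45,119,184,106,0,0,0],[45,119,184,106,0,0,0],[45,119,184,106,0,0,0]]])

```text
clock: 45.42
position: [413.6, -267.0, -20.8]
ee_rot: [0.746, -0.665, 0.0, -0.0]
contact_force: [0.7, -0.4, 0.3]
gripper_width: 45.4
grasp_force: 0.0
```

```bash
python3 - <<'E'
import view
from h import *
go((411.8,-267,-31.2,-83.5))
E
```

```text
blank [328.4 299.5] [ 411.1 -268.1] D 30.8
blank [331.  184.4] [ 416.  -318.7] D 31.0
at [ 413.7 -267.   -20.6] yaw -83.4 w 45.0 gf 0.0 F [0.1 0.  0.1] clk 45.48
(411.8, -267, -31.2, -83.5) -> [-0.2, 1.9, 10.6] [-0.001, -0.001, 0.001]
```

>>> servo_tool(rows=[[[45,0.4,2.3,4,0,0,0],[45,0.4,2.3,8,0,0,0],[45,0.4,2.3,10.4,0,0,0],[45,0.4,2.3,10.4,0,0,0],[15,0.4,2.3,10.4,0,0,0],[15,0.4,2.3,10.4,0,0,0],[15,0.4,2.3,10.4,0,0,0],[15,0.4,2.3,10.4,0,0,0],[15,0.4,2.3,10.4,0,0,0]]])

```text
clock: 46.6
position: [410.9, -267.7, -31.1]
ee_rot: [0.746, -0.666, 0.0, -0.0]
contact_force: [-1.4, -0.0, 5.7]
gripper_width: 27.8
grasp_force: 58.9
```

>>> servo_tool(rows=[[[15,0,0,-10,0,0,0],[15,0,0,-30,0,0,0],[15,0,0,-60,0,0,0],[15,0,0,-60,0,0,0]]])

```text
clock: 47.1
position: [412.7, -268.2, 30.8]
ee_rot: [0.746, -0.666, 0.003, -0.001]
contact_force: [1.1, -0.0, -0.1]
gripper_width: 27.7
grasp_force: 59.2
```

```bash
python3 - <<'E'
import inhand
from h import *
go((587,-170.4,0,-83.5))
E
```

```text
area 3824.0 bbox px (291, 273, 66, 72) tool x range -15.5 17.2 y range -14.5 13.2
ellipse [323.6 309. ] [71.5 73.2] [ 1.1 -0.6]
at [ 411.5 -267.7   29.5] yaw -83.5 w 27.8 gf 59.2 F [ 0.3 -0.1 -0.8] clk 47.15
at [ 411.5 -267.7   29.5] yaw -83.5 w 27.8 gf 59.2 F [ 0.3 -0.1 -0.8] clk 47.15
(587, -170.4, 0, -83.5) -> [-76.8, -185.3, 29.9] [-0.003, -0.001, 0.0]
```

>>> servo_tool(rows=[[[15,-19,-46,0,0,0,0],[15,-38,-92,0,0,0,0],[15,-58,-138,0,0,0,0],[15,-77.5,-185.4,5,0,0,0],[15,-77.5,-185.4,15,0,0,0],[15,-77.5,-185.4,25,0,0,0],[15,-77.5,-185.4,30,0,0,0],[15,-77.5,-185.4,30,0,0,0],[15,-77.5,-185.4,30,0,0,0]]])

```text
clock: 48.28
position: [586.1, -170.0, -1.1]
ee_rot: [0.746, -0.666, 0.0, -0.0]
contact_force: [0.6, -0.2, -0.3]
gripper_width: 27.6
grasp_force: 59.3
```

```bash
python3 - <<'E'
import inhand
from h import *
go((587,-169.7,-13.5,-83.5))
E
```

```text
area 6629.5 bbox px (290, 273, 67, 127) tool x range -42.9 17.3 y range -14.2 14.3
ellipse [322.3 337.8] [ 81.8 135.6] [-12.1   0.1]
at [ 586.2 -169.9   -1. ] yaw -83.5 w 27.9 gf 59.3 F [ 0.2 -0.2 -0.4] clk 48.33
at [ 586.2 -169.9   -1. ] yaw -83.5 w 27.9 gf 59.3 F [ 0.2 -0.2 -0.4] clk 48.33
(587, -169.7, -13.5, -83.5) -> [-0.1, -0.8, 12.5] [-0.001, -0.0, 0.0]
```

>>> servo_tool(rows=[[[15,-0.1,-0.8,4,0,0,0],[15,-0.1,-0.8,8,0,0,0],[15,-0.1,-0.8,10,0,0,0],[15,-0.1,-0.8,11,0,0,0],[15,-0.1,-0.8,12.5,0,0,0],[15,-0.1,-0.8,12.5,0,0,0]]])

```text
clock: 49.08
position: [586.9, -169.3, -14.2]
ee_rot: [0.746, -0.666, -0.0, 0.0]
contact_force: [-1.8, 0.2, 0.2]
gripper_width: 27.6
grasp_force: 59.3
```

>>> servo_tool(rows=[[[15,0,0,1,0,0,0],[15,0,0,1.5,0,0,0],[15,0,0,1.5,0,0,0]]])

```text
clock: 49.45
position: [586.9, -169.3, -15.6]
ee_rot: [0.746, -0.666, -0.0, 0.0]
contact_force: [-0.3, -0.8, 0.0]
gripper_width: 27.4
grasp_force: 59.3
```

Released cleanly so far; opening, then on to the third blank.

>>> servo_tool(rows=[[[42,0,0,0,0,0,0],[42,0,0,0,0,0,0],[42,0,0,0,0,0,0],[42,0,0,-5,0,0,0],[42,0,0,-30,0,0,0],[42,0,0,-60,0,0,0],[42,0,0,-100,0,0,0],[42,0,0,-100,0,0,0],[42,0,0,-100,0,0,0]]])

```text
clock: 50.58
position: [586.5, -169.2, 84.4]
ee_rot: [0.746, -0.666, -0.0, -0.0]
contact_force: [-0.7, 0.8, -0.6]
gripper_width: 41.9
grasp_force: 0.0
```

```bash
python3 - <<'E'
import view
from h import *
im,P=view.im,view.P
h,s,v=cv2.split(cv2.cvtColor(im,cv2.COLOR_BGR2HSV))
m=((h>16)&(h<28)&(s>140)&(v>60)).astype(np.uint8)
for c in cv2.findContours(m,cv2.RETR_EXTERNAL,cv2.CHAIN_APPROX_NONE)[0]:
    if cv2.contourArea(c)>300:
        e=cv2.fitEllipse(cv2.convexHull(c));print('brass',np.round(e[0]),np.round(e[1]),'z20:',ray(P,e[0],20)[:2].round(1))
go((416.4,-318.1,-20,-83.5))
E
```

```text
nest [322.5 181.3] [ 591.8 -212.1] D 32.5
nest [322.3 114.9] [ 596.6 -253.8] D 32.7
blank [323.  301.4] [ 581.1 -121. ] D 32.7
blank [323.2 245.1] [ 586.  -165.4] D 32.9
blank [616.5  43.1] [ 417.2 -318. ] D 31.2
brass [323. 301.] [42. 43.] z20: [ 581.8 -128.5]
brass [323. 245.] [44. 45.] z20: [ 586.4 -169.6]
brass [615.  44.] [49. 62.] z20: [ 428.5 -312.7]
at [ 586.1 -169.2   83.7] yaw -83.5 w 42.0 gf 0.0 F [ 0.4  0.2 -0.2] clk 50.62
(416.4, -318.1, -20, -83.5) -> [128.7, 185.3, 103.9] [0.002, 0.001, 0.0]
```

>>> servo_tool(rows=[[[45,32,46,10,0,0,0],[45,64,92,20,0,0,0],[45,96,138,30,0,0,0],[45,128.7,185.3,45,0,0,0],[45,128.7,185.3,75,0,0,0],[45,128.7,185.3,95,0,0,0],[45,128.7,185.3,104,0,0,0],[45,128.7,185.3,104,0,0,0],[45,128.7,185.3,104,0,0,0]]])

```text
clock: 51.75
position: [418.1, -318.3, -19.1]
ee_rot: [0.746, -0.665, 0.001, -0.0]
contact_force: [1.1, -0.3, 0.8]
gripper_width: 45.2
grasp_force: 0.0
```

```bash
python3 - <<'E'
import view
from h import *
go((416.2,-318.5,-31.2,-83.5))
E
```

```text
blank [326.9 298.1] [ 416.2 -319.3] D 31.0
at [ 418.2 -318.3  -18.9] yaw -83.4 w 44.9 gf 0.0 F [-0.4 -0.4  0.2] clk 51.8
(416.2, -318.5, -31.2, -83.5) -> [-0.1, 2.0, 12.3] [-0.001, -0.001, 0.001]
```

>>> servo_tool(rows=[[[45,0.4,2,4,0,0,0],[45,0.4,2,8,0,0,0],[45,0.4,2,12,0,0,0],[45,0.4,2,12,0,0,0],[15,0.4,2,12,0,0,0],[15,0.4,2,12,0,0,0],[15,0.4,2,12,0,0,0],[15,0.4,2,12,0,0,0],[15,0.4,2,12,0,0,0]]])

```text
clock: 52.92
position: [415.6, -319.0, -31.2]
ee_rot: [0.746, -0.666, 0.0, -0.0]
contact_force: [-1.0, 1.1, 5.8]
gripper_width: 27.9
grasp_force: 59.1
```

>>> servo_tool(rows=[[[15,0,0,-10,0,0,0],[15,0,0,-30,0,0,0],[15,0,0,-60,0,0,0],[15,0,0,-60,0,0,0],[15,0,0,-60,0,0,0]]])

```text
clock: 53.55
position: [415.2, -318.6, 28.2]
ee_rot: [0.746, -0.666, -0.0, -0.0]
contact_force: [-0.4, 0.3, -1.1]
gripper_width: 27.4
grasp_force: 59.2
```

```bash
python3 - <<'E'
import inhand
from h import *
go((591.8,-211.3,0,-83.5))
E
```

```text
area 3840.0 bbox px (291, 273, 66, 72) tool x range -15.4 17.1 y range -13.6 14.0
ellipse [323.5 308.9] [71.8 74. ] [1.1 0.2]
at [ 414.9 -318.5   27.7] yaw -83.5 w 27.9 gf 59.2 F [-0.1 -0.  -0.2] clk 53.6
at [ 414.9 -318.5   27.7] yaw -83.5 w 27.9 gf 59.2 F [-0.1 -0.  -0.2] clk 53.6
(591.8, -211.3, 0, -83.5) -> [-86.5, -188.0, 27.6] [0.001, 0.001, 0.0]
```

>>> servo_tool(rows=[[[15,-21,-47,0,0,0,0],[15,-43,-94,0,0,0,0],[15,-65,-141,0,0,0,0],[15,-86.5,-188,5,0,0,0],[15,-86.5,-188,15,0,0,0],[15,-86.5,-188,25,0,0,0],[15,-86.5,-188,28,0,0,0],[15,-86.5,-188,28,0,0,0],[15,-86.5,-188,28,0,0,0]]])

```text
clock: 54.72
position: [592.4, -212.1, 1.0]
ee_rot: [0.746, -0.666, 0.0, -0.0]
contact_force: [0.4, 0.1, 0.7]
gripper_width: 27.9
grasp_force: 59.2
```

```bash
python3 - <<'E'
from h import *
go((591.8,-211.3,-14,-83.5))
E
```

```text
at [ 592.4 -212.1    1. ] yaw -83.5 w 27.9 gf 59.2 F [0.4 0.1 0.7] clk 54.73
(591.8, -211.3, -14, -83.5) -> [-0.9, 0.5, 15.0] [-0.001, -0.0, -0.0]
```

>>> servo_tool(rows=[[[15,-0.9,0.5,4,0,0,0],[15,-0.9,0.5,8,0,0,0],[15,-0.9,0.5,11,0,0,0],[15,-0.9,0.5,13,0,0,0],[15,-0.9,0.5,14.5,0,0,0],[15,-0.9,0.5,14.5,0,0,0]]])

```text
clock: 55.48
position: [591.8, -210.7, -14.2]
ee_rot: [0.746, -0.666, -0.0, 0.0]
contact_force: [-0.2, 1.1, -0.2]
gripper_width: 27.6
grasp_force: 59.2
```

>>> servo_tool(rows=[[[15,0,0,1,0,0,0],[15,0,0,1.3,0,0,0],[15,0,0,1.3,0,0,0]]])

```text
clock: 55.85
position: [591.9, -210.7, -15.4]
ee_rot: [0.746, -0.666, 0.0, -0.0]
contact_force: [1.1, -0.8, 0.2]
gripper_width: 27.6
grasp_force: 59.2
```

>>> servo_tool(rows=[[[42,0.4,0,0,0,0,0],[42,0.4,0,0,0,0,0],[42,0.4,0,0,0,0,0],[42,0,0,-5,0,0,0],[42,0,0,-30,0,0,0],[42,0,0,-60,0,0,0],[42,0,0,-110,0,0,0],[42,-30,0,-130,0,0,0],[42,-30,0,-130,0,0,0],[42,-30,0,-130,0,0,0]]])

```text
clock: 57.1
position: [588.0, -180.9, 114.2]
ee_rot: [0.746, -0.666, -0.0, 0.0]
contact_force: [0.0, 0.6, -0.4]
gripper_width: 42.3
grasp_force: 0.0
```

```bash
cat > brass.py <<'E'
import view
from h import *
im,P=view.im,view.P
h,s,v=cv2.split(cv2.cvtColor(im,cv2.COLOR_BGR2HSV))
m=((h>16)&(h<28)&(s>140)&(v>60)).astype(np.uint8)
for c in cv2.findContours(m,cv2.RETR_EXTERNAL,cv2.CHAIN_APPROX_NONE)[0]:
    if cv2.contourArea(c)>300:
        e=cv2.fitEllipse(cv2.convexHull(c));W=np.array([ray(P,q[0],20)[:2] for q in c])
        print('brass',np.round(e[0]),np.round(e[1]),'z20:',ray(P,e[0],20)[:2].round(1),'D',(W.max(0)-W.min(0)).round(1))
E
python3 - <<'E'
import brass
from h import *
go((428.5,0.6,60,-90))
E
```

```text
nest [322.5 135.2] [ 596.6 -253.8] D 32.5
blank [323.  299.3] [ 581.2 -121.1] D 31.7
blank [323.1 249.3] [ 586.1 -165.1] D 32.3
blank [322.9 196. ] [ 591.1 -208.5] D 31.8
brass [323. 299.] [37. 38.] z20: [ 581.9 -128.3] D [30.8 32.7]
brass [323. 249.] [39. 40.] z20: [ 586.5 -169.5] D [30.8 31.9]
brass [323. 196.] [42. 42.] z20: [ 591.3 -210.6] D [31.3 30.7]
at [ 587.8 -181.1  113.6] yaw -83.5 w 42.0 gf 0.0 F [-1.1 -0.  -0.4] clk 57.15
(428.5, 0.6, 60, -90) -> [-198.6, 137.5, 54.0] [0.002, 0.0, 0.114]
```

>>> servo_tool(rows=[[[50,-40,27,0,0,0,0.03],[50,-80,55,10,0,0,0.06],[50,-120,83,20,0,0,0.09],[50,-160,111,30,0,0,0.114],[50,-198.6,137.5,50,0,0,0.114],[50,-198.6,137.5,75,0,0,0.114],[50,-198.6,137.5,90,0,0,0.114],[50,-198.6,137.5,90,0,0,0.114],[50,-198.6,137.5,90,0,0,0.114]]])

```text
clock: 58.28
position: [429.5, 0.4, 24.6]
ee_rot: [-0.707, 0.707, -0.0, -0.0]
contact_force: [0.5, 0.4, -0.2]
gripper_width: 49.9
grasp_force: 0.0
```

```bash
python3 - <<'E'
from look import *
P=arm.camera_params('wrist');im=snap('wrist')
h,s,v=cv2.split(cv2.cvtColor(im,cv2.COLOR_BGR2HSV));m=((s>150)&(v>90)&((h<5)|(h>175))).astype(np.uint8)
c=max(cv2.findContours(m,cv2.RETR_EXTERNAL,cv2.CHAIN_APPROX_NONE)[0],key=cv2.contourArea)
W=np.array([ray(P,q[0],30)[:2] for q in c],np.float32);print(cv2.minAreaRect(W))
go((428.5,0.6,-20.6,-90))
E
```

```text
((428.2746887207031, 0.23073577880859375), (42.40245056152344, 12.643176078796387), 88.5926513671875)
at [429.8   0.5  24.9] yaw -90.0 w 49.8 gf 0.0 F [0.5 0.1 0.3] clk 58.33
(428.5, 0.6, -20.6, -90) -> [-0.0, 1.3, 45.5] [-0.001, 0.0, -0.001]
```

>>> servo_tool(rows=[[[50,0,1.3,15,0,0,0],[50,0,1.3,30,0,0,0],[50,0,1.3,40,0,0,0],[50,0,1.3,45,0,0,0],[50,0,1.3,45,0,0,0],[0,0,1.3,45,0,0,0],[0,0,1.3,45,0,0,0],[0,0,1.3,45,0,0,0],[0,0,1.3,45,0,0,0],[0,0,1.3,45,0,0,0]]])

```text
clock: 59.58
position: [428.4, 0.9, -19.8]
ee_rot: [0.707, -0.707, 0.0, -0.001]
contact_force: [-1.1, 0.5, 5.0]
gripper_width: 12.2
grasp_force: 60.0
```

>>> servo_tool(rows=[[[0,0,0,0,0,0,0],[0,0,0,-5,0,0,0],[0,0,0,-20,0,0,0],[0,0,0,-50,0,0,0],[0,0,0,-85,0,0,0],[0,0,0,-85,0,0,0],[0,0,0,-85,0,0,0]]])

```text
clock: 60.45
position: [426.7, 0.5, 63.7]
ee_rot: [-0.707, 0.707, 0.001, -0.001]
contact_force: [-0.3, -0.1, -3.2]
gripper_width: 12.4
grasp_force: 59.1
```

```bash
python3 - <<'E'
from look import *
go((589.7,-192.2,60,-82.9))
E
```

```text
at [426.7   0.5  63.7] yaw -90.0 w 12.4 gf 59.1 F [-0.3 -0.1 -3.2] clk 60.45
(589.7, -192.2, 60, -82.9) -> [192.5, -163.2, 3.4] [0.002, -0.0, -0.125]
```

```bash
cat > bar.py <<'E'
from look import *
P=arm.camera_params('wrist');im=snap('wrist');s=arm.read_state();p=np.array(s['position']);R=Ro.from_quat(s['ee_rot']).as_matrix()
h,sa,v=cv2.split(cv2.cvtColor(im,cv2.COLOR_BGR2HSV));m=((sa>150)&(v>60)&((h<5)|(h>175))).astype(np.uint8)
c=max(cv2.findContours(m,cv2.RETR_EXTERNAL,cv2.CHAIN_APPROX_NONE)[0],key=cv2.contourArea)
for z in(50.6,26.6):
    W=np.array([(R.T@(ray(P,q[0],p[2]+z)-p))[:2] for q in c]);print('bar z',z,'tool x',W[:,0].min().round(1),W[:,0].max().round(1),'y',W[:,1].min().round(1),W[:,1].max().round(1))
m=((sa<45)&(v>120)).astype(np.uint8);m[330:]=0
c=max(cv2.findContours(m,cv2.RETR_EXTERNAL,cv2.CHAIN_APPROX_NONE)[0],key=cv2.contourArea)
W=np.array([(R.T@(ray(P,q[0],p[2]+26.6)-p)) for q in c]);print('plate tool x max',W[:,0].max().round(1),'y',W[:,1].min().round(1),W[:,1].max().round(1))
E
python3 bar.py
```

```text
bar z 50.6 tool x -20.0 26.9 y -6.2 7.0
bar z 26.6 tool x -37.1 19.0 y -7.5 8.3
plate tool x max 102.7 y -37.2 38.1
```

>>> servo_tool(rows=[[[0,30,-26,0,0,0,-0.02],[0,65,-54,0,0,0,-0.04],[0,100,-84,0,0,0,-0.06],[0,135,-114,0,0,0,-0.09],[0,168,-142,0,0,0,-0.113],[0,192.5,-163.2,5,0,0,-0.113],[0,192.5,-163.2,20,0,0,-0.113],[0,192.5,-163.2,30,0,0,-0.113],[0,192.5,-163.2,33,0,0,-0.113],[0,192.5,-163.2,33,0,0,-0.113]]])

```text
clock: 61.75
position: [590.8, -191.1, 31.5]
ee_rot: [0.746, -0.666, -0.0, 0.0]
contact_force: [-0.1, 0.1, -3.2]
gripper_width: 12.5
grasp_force: 59.2
```

```bash
python3 bar.py; python3 - <<'E'
from look import *
go((589.5,-192.1,20,-83.5),(589.5,-192.1,10,-83.5))
E
```

```text
bar z 50.6 tool x -19.5 27.1 y -5.6 7.5
bar z 26.6 tool x -36.6 19.1 y -6.9 8.8
plate tool x max 102.3 y -36.4 38.4
at [ 591.2 -191.2   32. ] yaw -83.5 w 12.8 gf 59.2 F [-0.2  0.2 -2.3] clk 61.8
(589.5, -192.1, 20, -83.5) -> [0.7, 1.8, 12.0] [-0.0, -0.0, 0.001]
(589.5, -192.1, 10, -83.5) -> [0.7, 1.8, 22.0] [-0.0, -0.0, 0.001]
```

>>> servo_tool(rows=[[[0,0.7,1.8,4,0,0,0],[0,0.7,1.8,8,0,0,0],[0,0.7,1.8,12,0,0,0],[0,0.7,1.8,12,0,0,0],[0,0.7,1.8,12,0,0,0]]])

```text
clock: 62.42
position: [589.6, -192.7, 19.6]
ee_rot: [0.746, -0.666, 0.0, -0.0]
contact_force: [0.1, -0.2, -2.3]
gripper_width: 12.5
grasp_force: 59.2
```

>>> servo_tool(rows=[[[0,0,0,1,0,0,0],[0,0,0,2,0,0,0],[0,0,0,3,0,0,0],[0,0,0,3,0,0,0]]])

```text
clock: 62.92
position: [589.3, -192.6, 16.5]
ee_rot: [0.746, -0.666, -0.0, 0.0]
contact_force: [-0.3, -0.3, -2.9]
gripper_width: 13.0
grasp_force: 59.2
```

>>> servo_tool(rows=[[[0,0,0,1,0,0,0],[0,0,0,2,0,0,0],[0,0,0,2,0,0,0]]])

```text
clock: 63.3
position: [589.4, -192.6, 14.5]
ee_rot: [0.746, -0.666, -0.0, 0.0]
contact_force: [-0.7, -0.8, -3.2]
gripper_width: 12.6
grasp_force: 59.2
```

>>> servo_tool(rows=[[[0,-0.4,0,1,0,0,0],[0,-0.4,0,2,0,0,0],[0,-0.4,0,3,0,0,0],[0,-0.4,0,3,0,0,0]]])

```text
clock: 63.8
position: [589.3, -192.2, 11.5]
ee_rot: [0.746, -0.666, -0.0, 0.0]
contact_force: [0.4, 0.6, -3.5]
gripper_width: 12.5
grasp_force: 59.2
```

>>> servo_tool(rows=[[[0,0,0,1,0,0,0],[0,0,0,2,0,0,0],[0,0,0,3,0,0,0],[0,0,0,3,0,0,0]]])

```text
clock: 64.3
position: [589.3, -192.3, 8.5]
ee_rot: [0.746, -0.666, -0.0, 0.0]
contact_force: [-0.1, 0.3, -3.4]
gripper_width: 12.5
grasp_force: 59.2
```

Pins are through the holes with no side force; lowering the rest.

>>> servo_tool(rows=[[[0,0,0,1,0,0,0],[0,0,0,2,0,0,0],[0,0,0,3,0,0,0],[0,0,0,4,0,0,0],[0,0,0,5,0,0,0],[0,0,0,5,0,0,0]]])

```text
clock: 65.05
position: [589.3, -192.2, 3.5]
ee_rot: [0.746, -0.666, -0.0, 0.0]
contact_force: [0.4, -0.4, -2.6]
gripper_width: 12.5
grasp_force: 59.2
```

>>> servo_tool(rows=[[[0,0,0,1,0,0,0],[0,0,0,1.5,0,0,0],[0,0,0,1.5,0,0,0]]])

```text
clock: 65.42
position: [589.4, -192.3, 2.1]
ee_rot: [0.746, -0.666, -0.0, 0.0]
contact_force: [-0.5, 0.7, -3.8]
gripper_width: 12.4
grasp_force: 59.2
```

>>> servo_tool(rows=[[[0,0,0,0.7,0,0,0],[0,0,0,1,0,0,0],[0,0,0,1,0,0,0]]])

```text
clock: 65.8
position: [589.5, -192.3, 1.8]
ee_rot: [0.746, -0.666, 0.0, -0.0]
contact_force: [-1.7, 1.1, 2.4]
gripper_width: 12.7
grasp_force: 59.9
```

Contact at z=1.8, matching the expected seat height of 1.7. Releasing, retracting and checking everything.

>>> servo_tool(rows=[[[40,0,0,0,0,0,0],[40,0,0,0,0,0,0],[40,0,0,0,0,0,0],[40,0,0,0,0,0,0],[40,0,0,-20,0,0,0],[40,0,0,-60,0,0,0],[40,0,0,-110,0,0,0],[40,-40,0,-160,0,0,0],[40,-80,0,-210,0,0,0],[40,-80,0,-210,0,0,0]]])

```text
clock: 67.05
position: [582.7, -110.9, 216.5]
ee_rot: [0.747, -0.665, 0.004, -0.003]
contact_force: [1.0, -0.2, -0.1]
gripper_width: 40.1
grasp_force: 0.0
```

```bash
python3 - <<'E'
from look import *
from seg import files
P=arm.camera_params('wrist');im=snap('wrist');go((320,150,230,-97))
looks(im,P)
h,s,v=cv2.split(cv2.cvtColor(im,cv2.COLOR_BGR2HSV))
# guide pins: dark blobs in plate
for k in(-94,94):
    a=np.radians(96.5);X=[589.4+k*np.cos(a),-191+k*np.sin(a),36];u,w=proj(P,X).astype(int)
    q=(v[w-12:w+12,u-12:u+12]<110).astype(np.uint8);M=cv2.moments(q);print('pin',k,(u,w),M['m00'],ray(P,(u-12+M['m10']/max(M['m00'],1),w-12+M['m01']/max(M['m00'],1)),36)[:2].round(1),X[:2])
E
```

```text
at [ 581.5 -111.4  214.1] yaw -83.4 w 39.7 gf 0.0 F [ 0.1  0.  -0.7] clk 67.1
(320, 150, 230, -97) -> [-289.7, 229.6, -17.3] [-0.006, 0.0, 0.237]
bar [329. 128.] ctr [ 588.6 -191.1] [41.9 12.3] dir 96.6
plate [330. 121.] ctr [ 588. -191.] [ 75.1 207.6] dir 98.7
pin -94 (np.int64(328), np.int64(16)) 118.0 [ 599.2 -281.2] [np.float64(600.0411020941832), np.float64(-284.3957544335992)]
pin 94 (np.int64(327), np.int64(227)) 73.0 [ 579.1 -100.7] [np.float64(578.7588979058168), np.float64(-97.60424556640078)]
```

>>> servo_tool(rows=[[[40,30,60,0,0,0,0],[40,60,110,0,0,0,0],[40,80,160,0,0,0,0],[40,80,160,0,0,0,0]]])

```text
clock: 67.6
position: [426.6, -211.7, 210.1]
ee_rot: [0.744, -0.668, -0.001, 0.001]
contact_force: [-0.2, 0.7, 0.2]
gripper_width: 39.9
grasp_force: 0.0
```

```bash
python3 - <<'E'
from look import *
go()
im=snap('top','t9.png');P=arm.camera_params('top')
h,s,v=cv2.split(cv2.cvtColor(im,cv2.COLOR_BGR2HSV))
m=((h>=15)&(h<28)&(s<150)&(v>120)).astype(np.uint8)
n=np.array([.12,.993])
for nm,c in dict(s0=(662.5,239),s2=(543.5,253.5),s3=(484,260.5)).items():
    r=[]
    for d in range(-130,10,2):
        u,w=proj(P,[*(np.array(c)+n*d),48-max(0,-d)*0.03]).round().astype(int);r.append('#' if m[w,u] else '.')
    print(nm,''.join(r))
b=((h>20)&(h<28)&(s>150)&(v>120)).astype(np.uint8)
for c in cv2.findContours(b,cv2.RETR_EXTERNAL,cv2.CHAIN_APPROX_NONE)[0]:
    if cv2.contourArea(c)>50: print('brass',cv2.boundingRect(c))
E
```

```text
at [ 426.6 -211.7  210.1] yaw -83.8 w 39.9 gf 0.0 F [-0.2  0.7  0.2] clk 67.6
s0 ..........#################################################...........
s2 ...........################################################...........
s3 ..........##################################################....#.....
```

All three handles end 108–110 mm from the rack front, so they are home; the plate is back in its original pose. Handing in.

```bash
python3 -c "
from bench import arm
print(arm.job_done())"
```

```text
the job is handed in; nothing more can be done
None
```

The job is handed in: by my last checks, all three files are in the rack up to their handles, the three brass blanks lie in their own nests, and the bush plate is back down over both pins. No verdict came back after hand-in.

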